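Fish the dip basket out of the soak pot

TASK

The dip basket with the cleaned bearings is down at the bottom of one of the two deep soak pots. Take the hooked picker from its holder, feel the hook in under the basket's cross bar with a light touch (never leaning on the basket or the pot with more than about 1.5 kg, and never touching the basket with the fingers), lift the basket out upright, and stand it gently, flat in the drip tray. Then unhook it and hang the picker back in its holder, leaving everything else on the bench alone.

Things in the scene. Friction and masses are not known exactly. Their poses are not given: they have to be found in the camera images.
- picker_grip (a point): Centre of the black handle of the loose picker (0.2 kg), hanging upright in its holder at the start. Handle 22 mm (x) by 44 mm (y), from 24 mm below this point to 20 mm above it; grip it across x, firmly (60 N or more). z is up the tool; x points from the hook's stem to its toe. Below the handle: steel collar 44 (x) by 36 (y) mm, 24 to 30 mm below this point.
- basket_bar (a point): Centre of the basket's cross bar, a round rod of 6 mm diameter along the basket's y axis (z up, x square to the bar), 24 mm above the basket's underside. It spans the whole inside; its underside is 17 mm above the basket's inner floor. The hook fits down beside it on either side. At the start the bar is within 1 rad of the world's y axis.
- basket_center (a point): Centre of the basket, on its axis, 15 mm above its underside (half-way up). z points up out of the basket.
- pot_mouth (a point): Centre of the mouth, level with the rim, of the soak pot that holds the basket: a steel pot fixed to the bench, 110 mm high, outside diameter 78 mm (92 mm at the foot), inside diameter 72 mm, floor 5 mm thick. An identical empty pot stands elsewhere; the two may change places.
- tray_in (a point): Centre of the inner floor of the drip tray, a plain aluminium tray fixed to the bench, 160 (x) by 136 (y) mm outside, 14 mm high, wall 4 mm, floor about 4 mm thick. x and y run along its sides.
- holder_seat (a point): Centre of the hole in the picker's holder, level with its plate's top, 150 mm above the bench. The holder is a dark steel stand fixed to the bench, plate 90 (x) by 76 (y) by 8 mm, rectangular hole 30 (x) by 24 (y) mm. The picker hangs through it by its collar, its x along the holder's x, its handle's centre 30 mm above this point.
- lube: Bystander: white bottle, 44 mm across, 110 mm high. Origin under its centre.
- mug: Bystander: white mug, 76 mm across, 85 mm high. Origin under its centre.
- driver: Bystander: screwdriver lying on the bench.
- wrench: Bystander: wrench lying on the bench.
- spacer: Bystander: aluminium ring, 44 mm across, 12 mm high.
- bearing: Bystander: steel ring, 52 mm across, 10 mm high.
- grease: Bystander: grey jar, 68 mm across, 55 mm high. Origin under its centre.
- basket: The loose dip basket, a round aluminium strainer cup, 0.2 to 0.35 kg; origin under its centre. Outside diameter 66 mm, height 30 mm, wall 3 mm, floor 4 mm (inside diameter 60 mm), a few flat bearings lying under the ends of the bar. It starts flat on the pot's floor and can slide about 3 mm each way there.
- picker: The picker; origin and axes as picker_grip. Its flat J hook, 12 mm wide in y, of 4 mm strip, comes out of the sleeve: stem at x -8.5 to -4.5 mm, foot from x -8.5 to +8.5 mm, toe at x 4.5 to 8.5 mm. The toe's tip is 14 mm above the foot's underside. The 9 mm gap between stem and toe is centred on the handle's axis.
- pot: The soak pot that holds the basket; origin under its centre on the bench.
- spare_pot: The empty soak pot; origin under its centre on the bench, sizes as the other.
- tray: The drip tray; origin under its centre on the bench.
- picker_sleeve (a point): Lower end of the picker's sleeve (20 by 15 mm), 90 mm below picker_grip. The hook's shaft is clamped in it, drawn out by an unknown amount, different each time and not measured: the foot's underside hangs 60 to 82 mm below this point. The clamp holds (slips only beyond 40 N). Pushed up, the hook springs back 1 mm per 7 N (5 mm at most); pulled down it is rigid.
Not all that is in view belongs to the job. Of the things that look like the tray, the smaller one is meant.

How it is judged:
By the outcome, as a careful person would: the job done as asked, in the order asked, and still so for the second after the job is handed in, with the robot touching nothing.
It also fails if it takes over 64 s, if anything falls off the work surface, if the arm or the gripper's body presses on something with over 40 N, if the wrist force passes 120 N, or if a joint passes its speed limit or range.

ROBOT

A 6-joint arm with a two-finger parallel gripper is mounted at the origin on the work surface. World frame = base frame: x ahead of the robot, y to its left, z up, the work surface at z = 0. Lengths are in mm, angles in rad, forces in N, time in s.
With the tool pointing down it reaches from about 300 to 775 mm from the base axis. Payload 14.6 kg.
Tool frame: the origin (TCP) lies at the very end of the fingers, on their centre line; the grasp point (between the pads) lies manip.grasp_offset behind it (manip.grasp_offset is the distance from the TCP to the grasp point, in mm); z points along the fingers, y is the direction in which the jaws open and shut (so a half turn about z gives the same grasp; the last joint's range is limited). The gripper opens to 94 mm and grips with 3 to 60 N. Pads are 16 mm wide; open, the fingers measure 119 mm over their backs; the gripper's body (75 mm by 177 mm) begins 78 mm behind the grasp point.
Start: joints at [-1.288, 0.3, 1.521, -0, 1.321, -0.067], TCP at [188.483, -516.685, 205.446] pointing down, gripper open.
Joint ranges: [-3.03, 3.03], [-0.79, 2.21], [0.23, 2.52], [-1.04, 4.18], [0, 3.07], [-2.55, 2.55]. Speed limits (rad/s): [2.22, 2.22, 2.57, 3.14, 3.14, 3.14].

INTERFACE

Orientations are given as [roll, pitch, yaw] about the fixed x, y, z axes, in that order (R = Rz(yaw) Ry(pitch) Rx(roll)).
In Python, from cell import manip gives the robot as it stands.
- The arm moves only by the tool send_rows, never from a script. Its argument "commands" is a list of rows, each a list of 2 entries, a list of its own where there are three numbers: the shift along the tool's x, y, z in m, then the turn about the tool's z in rad. A call has exactly 8 rows; each row is the pose to reach, as a shift and turn from the pose commanded when the call began, along the tool's axes at that moment; what a row does not reach only later rows make up. A row lasts 1/12 s, in which the tool goes at most 41.7 mm and 7.16 degrees, less where a joint would pass 70% of its speed; a pose out of reach is approached as far as the arm can. A call with a gripper value outside its range is refused whole. "hand" is the closure, from -1 (fully open) to 1 (shut), so that 0 is half open, set as the call begins (left out, the last holds). The fingers move at their own pace and stop on an object; "force" is the grip in N (left out, the last holds). Time passes only in rows, so rows that repeat a pose let the fingers close, or fill a call up. It gives the time, the measured TCP pose, the force and the opening at its end, in the units of the state.
- manip.read_state(): the state, without advancing time (a new reading comes with each control period).
- manip.camera(name): name is "scene" or "side" or "wrist"; returns the picture (480x640x3 uint8, red, green, blue); there is no depth.
- manip.camera_model(name): a dict with "K" (3x3 intrinsics, pixels), "eye" and "attitude" of the camera in the world; the wrist camera has in their place "mount" (4x4, takes a point from camera to tool coordinates, whose origin is the TCP and whose axes are the flange's). Camera axes: x right, y down, z forward; pixel columns grow to the right and rows downward; lengths in mm; the calibration is good to about 2 mm. A picture is of the moment at which its call begins: read the wrist's pose just before it. camera_model takes no time and is no camera call.
- manip.sign_off(): hands the job in, once; it reports no verdict.
The state is a dict: "clock": time; "joints": joint angles; "qd": joint speeds; "effort": joint torques, N m; "eef_pos": TCP position; "eef_rot": TCP orientation; "wrist_force": force on the tool from outside, world axes, zero at the start; "moment": the same for the moment, N m; "finger_gap": finger opening in mm.
Only numpy, scipy, OpenCV 4.12 (cv2) and the standard library are available. Lean on these libraries where they do the work, as an engineer would, in place of code of your own. Each camera call takes 0.05 s, during which the arm holds its last target.

## Working session

There is one attempt and no reset: what is moved stays moved. The work goes in short steps, Python scripts to look and compute and a tool call to move; the robot and the scene stay as the last step left them, time stands still between calls to the robot, and variables do not carry over. Pictures are saved under pics/ and viewed, and the job is handed in when it is done.

Besides the shell and the picture viewer there is one more tool, called by a JSON object that holds its "op" and its "data". send_rows: Moves the arm, as the interface text tells. Its arguments: {"type":"object","properties":{"commands":{"type":"array","items":{"type":"array"}},"hand":{"type":"number"},"force":{"type":"number"}},"required":["commands"]}

```bash
ls; mkdir -p pics
python3 - <<'E'
from cell import manip
import cv2
print(manip.read_state()); print(manip.grasp_offset)
for n in ("scene","side","wrist"):
    print(n,manip.camera_model(n))
    cv2.imwrite(f"pics/{n}0.png",manip.camera(n)[:,:,::-1])
E
```

```text
pics
{'clock': 0.0, 'joints': array([-1.28762630e+00,  3.00490358e-01,  1.52160190e+00,  1.22772062e-06,
        1.32069240e+00, -6.66019516e-02]), 'qd': array([-2.05709517e-03, -1.81465844e-04,  2.95524387e-05,  3.09776870e-04,
       -1.04316962e-03,  1.09593032e-03]), 'effort': array([-3.56851167e-03, -5.31807232e+01, -3.52739775e+01,  7.06488127e-02,
        2.42927636e-02, -9.69820371e-05]), 'eef_pos': array([ 188.39686667, -516.43925986,  204.86696091]), 'eef_rot': array([-3.14040337e+00, -8.05174704e-05,  3.49771626e-01]), 'wrist_force': array([ 0.29753344, -0.28402475,  0.22454369]), 'moment': array([-0.01655126, -0.01083194,  0.03769397]), 'finger_gap': 93.74213896227077}
18.8
scene {'K': array([[439.7294056 ,   0.        , 320.06574876],
       [  0.        , 439.7294056 , 238.97969981],
       [  0.        ,   0.        ,   1.        ]]), 'eye': array([ 911.57535496, -609.67817745, 1109.69733331]), 'attitude': array([-2.50365633, -0.01612963,  0.62885098])}
side {'K': array([[551.70180853,   0.        , 315.5465905 ],
       [  0.        , 551.70180853, 241.45265976],
       [  0.        ,   0.        ,   1.        ]]), 'eye': array([ 252.41255851, 1075.42189239,  904.29688784]), 'attitude': array([-2.15796066, -0.00706534, -2.90457378])}
wrist {'K': array([[366.84905077,   0.        , 312.8306191 ],
       [  0.        , 366.84905077, 238.0585939 ],
       [  0.        ,   0.        ,   1.        ]]), 'mount': array([[-5.93750649e-04, -9.61540115e-01, -2.74663893e-01,
         8.15823961e+01],
       [ 9.99999681e-01, -4.24318661e-04, -6.76284908e-04,
        -1.72300334e-01],
       [ 5.33730053e-04, -2.74664207e-01,  9.61540061e-01,
        -1.78100236e+02],
       [ 0.00000000e+00,  0.00000000e+00,  0.00000000e+00,
         1.00000000e+00]])}
```

View pics/scene0.png

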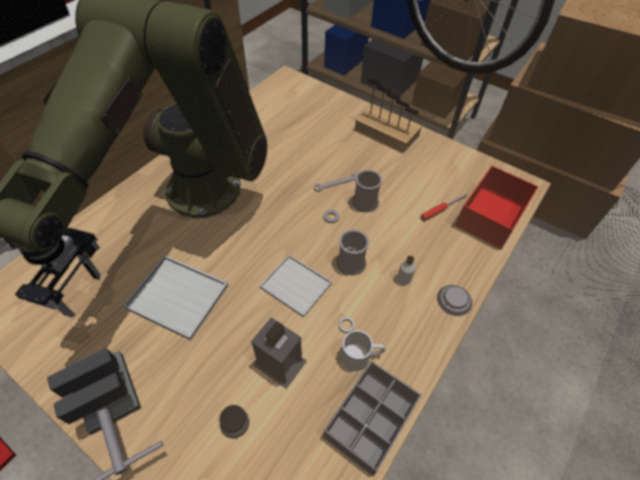

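View pics/side0.png

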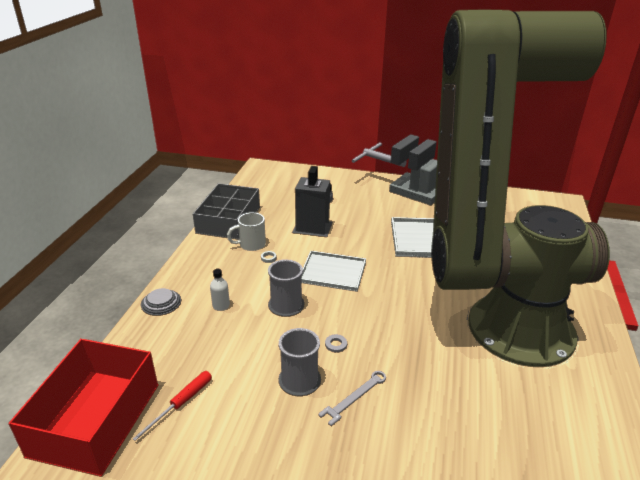

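View pics/wrist0.png

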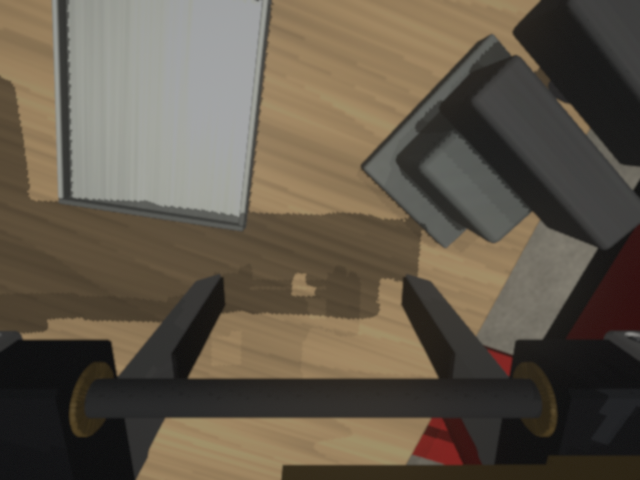

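The scene view shows two pots at about (368,190) and (353,252), and two tray-like sheets at (178,296), the larger, and (296,285), the smaller. The holder with the picker is at (278,350). I'll set up helpers and enlarge these areas.

```bash
cat > h.py <<'E'
import numpy as np, cv2
from scipy.spatial.transform import Rotation as Ro
from cell import manip
def cam(n,st=None):
    m=manip.camera_model(n)
    if n!='wrist':
        return m['K'],Ro.from_euler('xyz',m['attitude']).as_matrix(),np.array(m['eye'])
    R=Ro.from_euler('xyz',st['eef_rot']).as_matrix(); M=m['mount']
    return m['K'],R@M[:3,:3],R@M[:3,3]+st['eef_pos']
def proj(c,P):
    K,R,t=c; p=(np.atleast_2d(P)-t)@R; q=p@K.T; return q[:,:2]/q[:,2:]
def ray(c,uv):
    K,R,t=c; uv=np.atleast_2d(uv); d=np.c_[uv,np.ones(len(uv))]@np.linalg.inv(K).T@R.T; return t,d
def onz(c,uv,z):
    t,d=ray(c,uv); return t+d*((z-t[2])/d[:,2])[:,None]
def crop(img,x,y,w,h,s,name):
    cv2.imwrite(name,cv2.resize(img[y:y+h,x:x+w],None,fx=s,fy=s,interpolation=cv2.INTER_CUBIC))
E
python3 - <<'E'
from h import *
s=cv2.imread('pics/scene0.png'); d=cv2.imread('pics/side0.png')
crop(s,235,160,160,230,2.5,'pics/a.png') if 0 else crop(s,230,160,200,150,4,'pics/a.png')
crop(s,220,300,120,100,6,'pics/b.png')
crop(d,180,150,200,150,4,'pics/c.png')
crop(d,240,240,160,120,5,'pics/d.png'); crop(d,240,300,160,120,5,'pics/e.png')
cs=cam('scene');cd=cam('side')
print(onz(cs,[[368,180],[353,240],[278,350]],110),onz(cd,[[286,272],[300,342]],110))
print(onz(cs,[[296,285],[178,296]],4), onz(cd,[[335,270]],4))
E
```

```text
[[ 473.64563583  276.59732397  110.        ]
 [ 565.46028773   52.05118956  110.        ]
 [ 601.84153243 -326.67536025  110.        ]] [[564.87656569  59.71079639 110.        ]
 [471.05893264 281.41664748 110.        ]]
[[ 485.57336156 -112.42220482    4.        ]
 [ 238.92264818 -340.36741778    4.        ]] [[ 479.25119764 -117.26486139    4.        ]]
```

View pics/a.png

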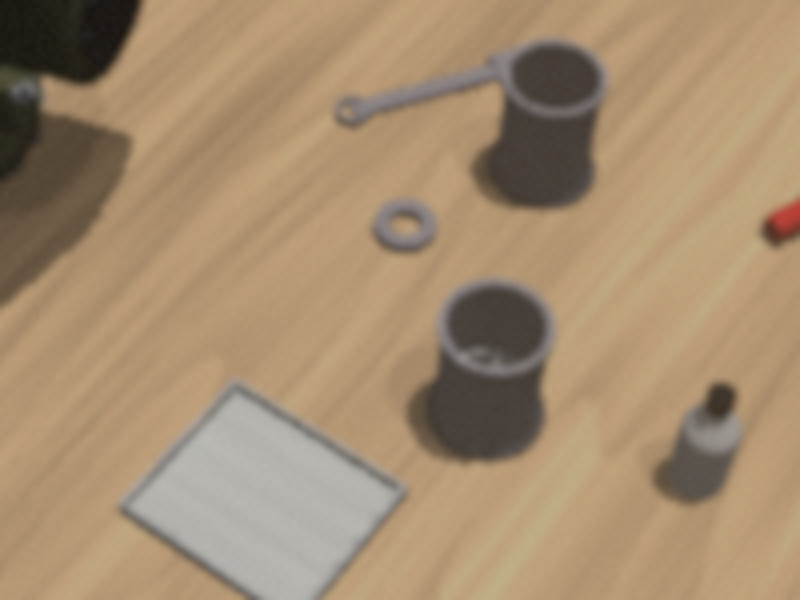

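View pics/b.png

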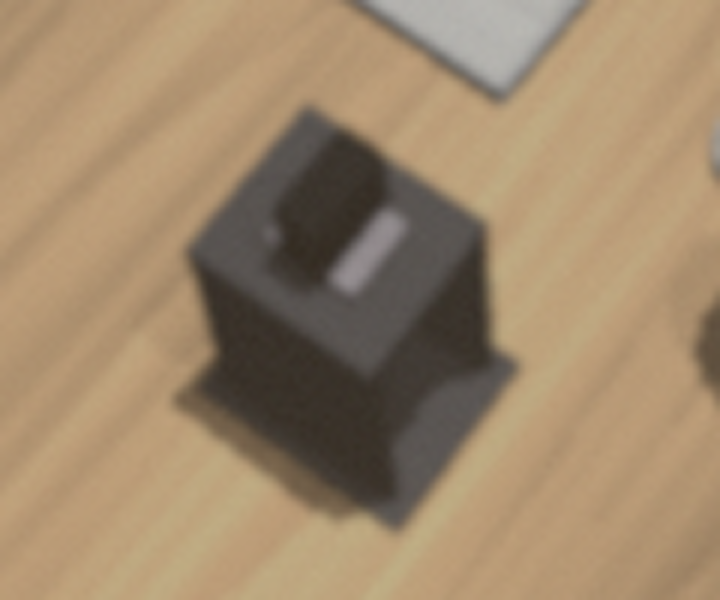

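View pics/c.png

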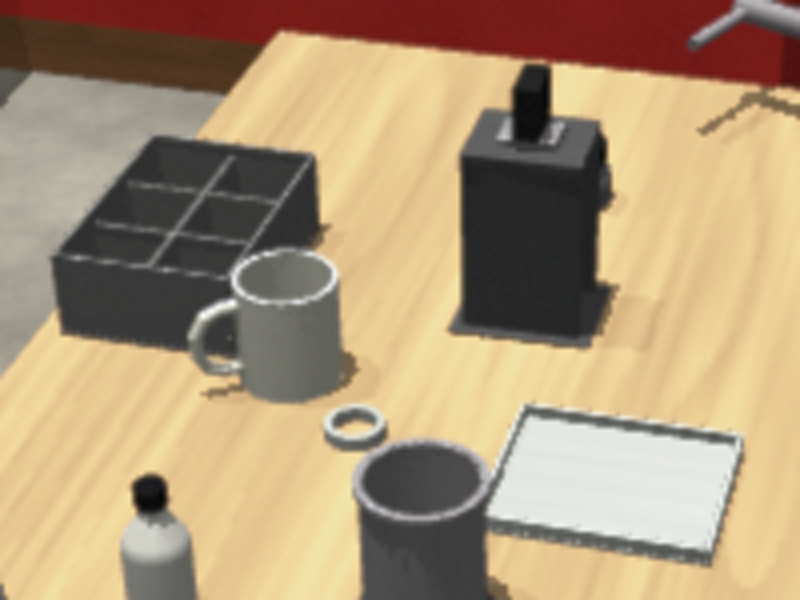

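View pics/e.png

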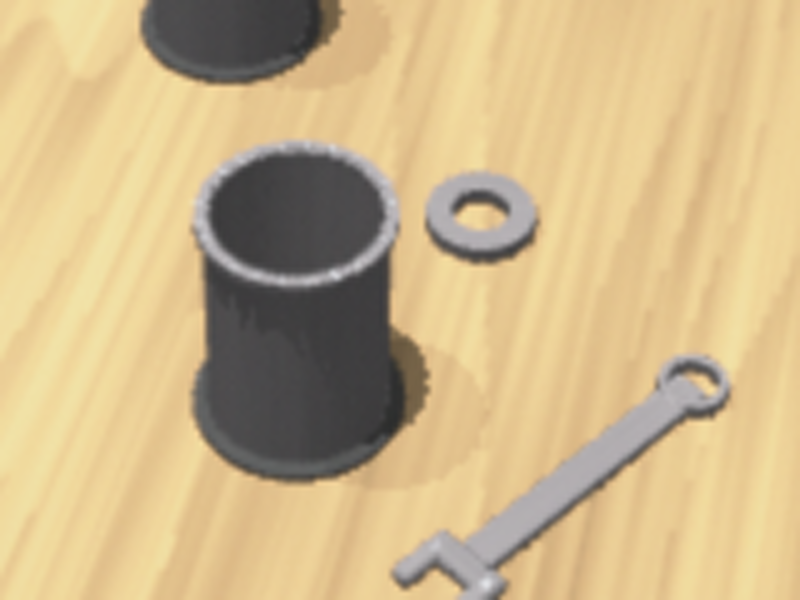

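The front pot at (353,240) has a bright object inside, so the basket is there, at about (565,55) mm. The back pot looks empty. The smaller sheet at (296,285) is the tray. Next I'll measure the holder, tray and rims in both views.

Run:
```python
from h import *
cs=cam('scene');cd=cam('side')
b=np.array([[310,108],[485,222],[375,372],[195,245]])/6+[220,300]
P=onz(cs,b,150); print('holder',P.mean(0)); 
for i in range(4):
    e=P[(i+1)%4]-P[i]; print(np.linalg.norm(e),np.arctan2(e[1],e[0]))
c=np.array([[487,110],[603,122],[584,168],[463,155]])/4+[180,150]
P=onz(cd,c,150); print('holder side',P.mean(0)); 
for i in range(4):
    e=P[(i+1)%4]-P[i]; print(np.linalg.norm(e),np.arctan2(e[1],e[0]))
# tray rim z 14
a=np.array([[262,286],[296.5-0.5,257],[331,282.5],[296,314]])
P=onz(cs,a,14); print('tray',P.mean(0))
for i in range(4):
    e=P[(i+1)%4]-P[i]; print(np.linalg.norm(e),np.arctan2(e[1],e[0]))
c=np.array([[527,405],[743,435],[712,555],[488,522]])/4+[180,150]
P=onz(cd,c,14); print('tray side',P.mean(0))
for i in range(4):
    e=P[(i+1)%4]-P[i]; print(np.linalg.norm(e),np.arctan2(e[1],e[0]))
# pot rim extreme pts
p=np.array([[442,327],[552,327],[497,282],[494,375]])/4+[230,160]
P=onz(cs,p,110); print(P)
c=np.array([[352,483],[490,483],[421,440],[420,521]])/4+[180,150]
print(onz(cd,c,110))
```

```text
holder [ 595.25818054 -319.06359338  150.        ]
85.75359928639242 0.03388434860301118
72.14746250215433 -1.5231473802075417
87.56122063415535 -3.120915039100162
70.988850187361 1.5933133514050126
holder side [ 589.46000842 -317.66064085  150.        ]
88.13145728604681 -3.11280172103125
72.8195422012928 1.5977118053252888
88.76793137106615 0.02826107958786066
72.77648586795675 -1.552627585952773
tray [ 488.61209543 -114.3636213    14.        ]
138.41866782780755 1.451873286327876
136.2013138969446 -0.07302070547510055
140.94203238660393 -1.7092233939317336
133.36191017649205 3.050816337622152
tray side [ 479.34972915 -107.01082454   14.        ]
154.64390420889393 -3.134095689276079
137.2225256240105 1.586150999682056
149.10316477224663 0.010855424843565723
137.87805321802546 -1.5152687322914205
[[540.54294135  25.82094746 110.        ]
 [602.86039589  72.28208671 110.        ]
 [549.59170895  82.56847691 110.        ]
 [592.67610337  13.39915233 110.        ]]
[[608.21542046  65.44970502 110.        ]
 [527.79063628  45.21314416 110.        ]
 [580.41786652  12.64650949 110.        ]
 [558.17524502  91.32230996 110.        ]]
```

{"op": "send_rows", "data": {"commands": [[[0.03, -0.018, 0], -0.08], [[0.065, -0.04, 0], -0.16], [[0.1, -0.062, 0], -0.24], [[0.135, -0.084, 0], -0.32], [[0.17, -0.106, 0], -0.4], [[0.205, -0.128, 0], -0.48], [[0.24, -0.15, 0], -0.56], [[0.27, -0.168, 0], -0.64]], "hand": -1}}

```text
clock: 0.82
eef_pos: [385.5, -264.0, 205.5]
eef_rot: [3.142, -0.0, 0.994]
wrist_force: [1.3, 0.6, -0.5]
finger_gap: 93.8
```

```bash
cat >> h.py <<'E'
def plan(x,y,z,yaw,s=None):
    s=s or manip.read_state(); R=Ro.from_euler('xyz',s['eef_rot']).as_matrix()
    v=R.T@(np.array([x,y,z])-s['eef_pos']); d=-(yaw-s['eef_rot'][2]); d=(d+np.pi)%(2*np.pi)-np.pi
    print('clock %.2f pos %s rot %s gap %.1f F %s'%(s['clock'],s['eef_pos'].round(1),s['eef_rot'].round(4),s['finger_gap'],s['wrist_force'].round(2)))
    print('PLAN shift m',(v/1000).round(4),'turn',round(d,3))
E
python3 -c "
from h import *
plan(570,-31,205,1.596)"
```

```text
clock 0.82 pos [ 385.5 -264.   205.5] rot [ 3.1415e+00 -1.0000e-04  9.9430e-01] gap 93.8 F [ 1.27  0.64 -0.45]
PLAN shift m [0.2959 0.0276 0.0005] turn -0.602
```

{"op": "send_rows", "data": {"commands": [[[0.037, 0.003, 0], -0.08], [[0.075, 0.007, 0], -0.16], [[0.112, 0.01, 0], -0.24], [[0.15, 0.014, 0], -0.32], [[0.19, 0.018, 0], -0.4], [[0.23, 0.022, 0], -0.48], [[0.27, 0.026, 0], -0.55], [[0.296, 0.0276, 0], -0.602]]}}

```text
clock: 1.48
eef_pos: [571.5, -31.1, 205.0]
eef_rot: [-3.141, -0.0, 1.597]
wrist_force: [-0.7, 0.4, -0.2]
finger_gap: 94.2
```

```bash
python3 -c "
from h import *
s=manip.read_state();im=manip.camera('wrist')[:,:,::-1];cv2.imwrite('pics/w1.png',im)
print(s['qd'].round(3),s['joints'].round(3));plan(570,-31,205,1.596,s)
np.save('w1.npy',np.r_[s['eef_pos'],s['eef_rot']])
"
```

```text
[ 0.452  0.359 -0.472 -0.007  0.118 -0.143] [-0.119  0.35   1.455  0.     1.336 -0.145]
clock 1.48 pos [571.5 -31.1 205. ] rot [-3.1413e+00 -3.0000e-04  1.5971e+00] gap 94.2 F [-0.7   0.42 -0.21]
PLAN shift m [ 0.0002 -0.0015  0.    ] turn 0.001
```

View pics/w1.png

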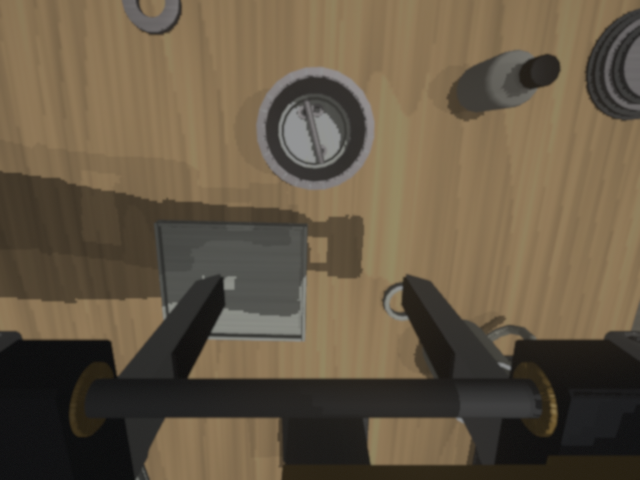

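The wrist view shows the basket in the pot (rim centred around (316,128)), with the bar running from about (308,102) to (322,160). The smaller tray is at (232,280). I'll take a second still frame and fit both.

```bash
python3 -c "
from h import *
for i in range(3): manip.camera('wrist')
s=manip.read_state();im=manip.camera('wrist')[:,:,::-1];cv2.imwrite('pics/w2.png',im)
print(s['qd'].round(3));plan(570,-31,205,1.596,s)
np.save('w2.npy',np.r_[s['eef_pos'],s['eef_rot']])
crop(im,250,60,130,140,4.2,'pics/w2c.png')
crop(im,140,205,190,150,4,'pics/w2t.png')
"
```

```text
[-0.032 -0.022  0.017 -0.    -0.001  0.001]
clock 1.68 pos [569.9 -33.8 204.9] rot [-3.1406  0.      1.5921] gap 93.9 F [-0.57  0.51 -0.22]
PLAN shift m [ 0.0028  0.0002 -0.0001] turn -0.004
```

View pics/w2c.png

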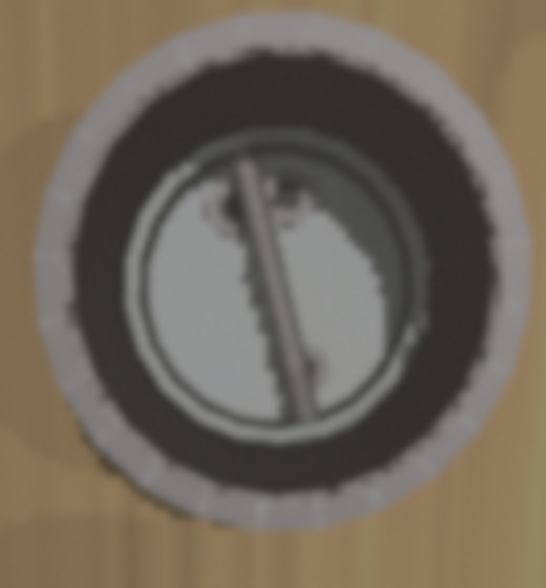

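View pics/w2t.png

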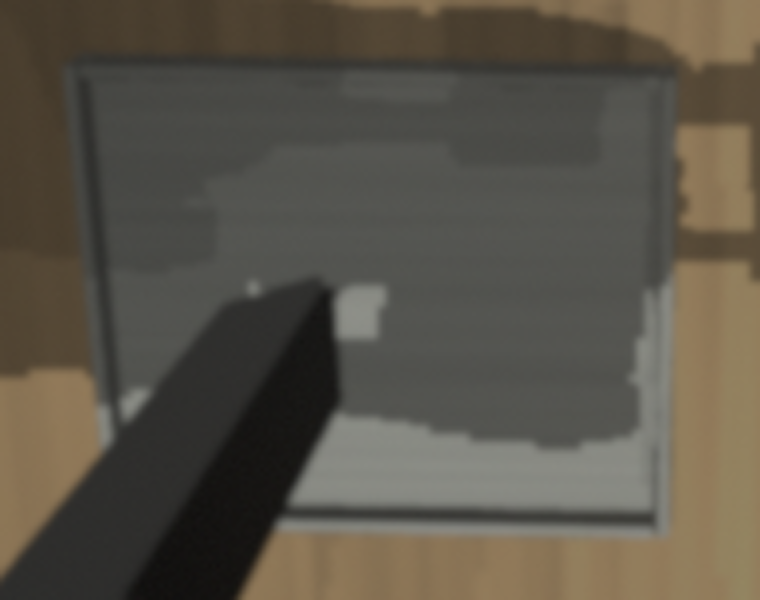

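```bash
python3 -c "
from h import *
a=np.load('w2.npy');c=cam('wrist',dict(eef_pos=a[:3],eef_rot=a[3:]))
print(c[2])
f=lambda l:np.array(l)/4.2+[250,60]
P=onz(c,f([[246,160],[304,418]]),31);print('bar',P,P.mean(0),np.linalg.norm(P[1]-P[0]));e=P[0]-P[1];print('bar ang from y',np.arctan2(-e[0],e[1]))
P=onz(c,f([[35,265],[530,265],[283,10],[283,528]]),110);print('rim',P,P[:2].mean(0),P[2:].mean(0))
P=onz(c,f([[125,285],[428,285],[280,127],[280,443]]),35);print('basket',P,P[:2].mean(0),P[2:].mean(0))
P=onz(c,np.array([[66,58],[678,70],[664,535]])/4+[140,205],14);print('tray',P,(P[0]+P[2])/2,np.linalg.norm(P[1]-P[0]),np.linalg.norm(P[2]-P[1]));e=P[1]-P[0];print(np.arctan2(e[1],e[0]))
"
```

```text
[569.65303833  46.97858625 383.00169449]
bar [[564.81354891  77.45700556  31.        ]
 [578.74777989  23.56033888  31.        ]] [571.7806644   50.50867222  31.        ] 55.66878364360891
bar ang from y 0.25299631139017675
rim [[530.50658326  53.22476542 110.        ]
 [614.20810721  54.95880305 110.        ]
 [571.49610792  93.54148036 110.        ]
 [573.52170858   9.65951709 110.        ]] [572.35734524  54.09178423 110.        ] [572.50890825  51.60049872 110.        ]
basket [[539.1401764   51.21104825  35.        ]
 [604.67446689  52.56954255  35.        ]
 [571.91499382  83.77704983  35.        ]
 [573.46186257  18.2702917   35.        ]] [571.90732165  51.8902954   35.        ] [572.68842819  51.02367076  35.        ]
tray [[ 409.79888627  -41.74521353   14.        ]
 [ 567.65616455  -41.61076886   14.        ]
 [ 566.15879522 -177.22042104   14.        ]] [ 487.97884074 -109.48281728   14.        ] 157.85733553060035 135.6179187301828
0.0008516847662518489
```

```bash
python3 -c "
from h import *
plan(592,-318,250,1.596)"
```

```text
clock 1.73 pos [569.7 -34.5 205.2] rot [-3.1409e+00  1.0000e-04  1.5909e+00] gap 94.0 F [-0.56 -1.38  0.77]
PLAN shift m [-0.2839  0.0166 -0.0448] turn -0.005
```

{"op": "send_rows", "data": {"commands": [[[-0.03, 0.001, -0.015], 0], [[-0.07, 0.003, -0.03], 0], [[-0.11, 0.006, -0.045], 0], [[-0.15, 0.008, -0.045], 0], [[-0.19, 0.011, -0.045], 0], [[-0.23, 0.014, -0.045], -0.002], [[-0.265, 0.016, -0.045], -0.004], [[-0.284, 0.017, -0.045], -0.005]]}}

```text
clock: 2.4
eef_pos: [591.2, -322.6, 250.1]
eef_rot: [-3.141, 0.0, 1.592]
wrist_force: [-0.0, 0.7, -0.3]
finger_gap: 94.0
```

```bash
python3 -c "
from h import *
for i in range(4): manip.camera('side')
s=manip.read_state();im=manip.camera('wrist')[:,:,::-1];cv2.imwrite('pics/w3.png',im)
print(s['qd'].round(3));plan(592,-318,250,1.596,s)
np.save('w3.npy',np.r_[s['eef_pos'],s['eef_rot']])
crop(im,215,180,200,150,4,'pics/w3c.png')
"
```

```text
[ 0.033 -0.016  0.01   0.    -0.001  0.001]
clock 2.60 pos [ 592.1 -318.5  250.3] rot [-3.1413e+00 -3.0000e-04  1.5943e+00] gap 94.3 F [-0.17 -0.15 -0.36]
PLAN shift m [ 0.0005 -0.0001  0.0003] turn -0.002
```

View pics/w3.png

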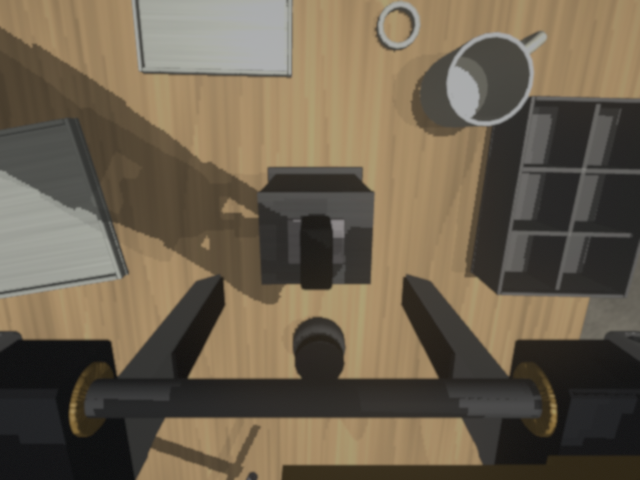

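View pics/w3c.png

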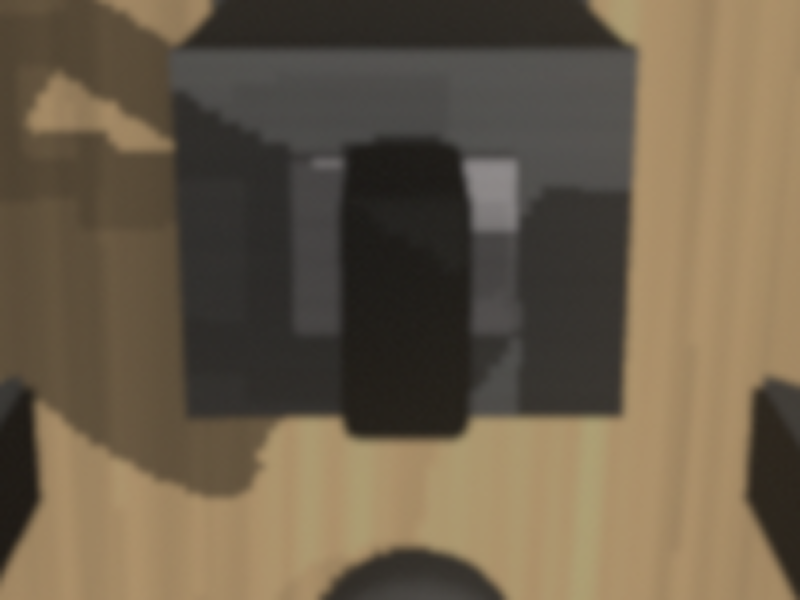

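The wrist view shows the holder plate centred around (316,238) and the handle's top face around (316,258), between the open fingers.

```bash
python3 -c "
from h import *
a=np.load('w3.npy');c=cam('wrist',dict(eef_pos=a[:3],eef_rot=a[3:]))
f=lambda l:np.array(l)/4+[215,180]
P=onz(c,f([[170,48],[635,48],[622,415],[187,415]]),150);print(P,P.mean(0));e=P[1]-P[0];print(np.arctan2(e[1],e[0]),np.linalg.norm(e),np.linalg.norm(P[1]-P[2]));e=P[2]-P[3];print(np.arctan2(e[1],e[0]))
P=onz(c,f([[343,300],[469,300],[406,196],[406,437]]),200);print(P,P[:2].mean(0),P[2:].mean(0))
P=onz(c,f([[292,250],[519,250],[406,158],[406,335]]),156);print('collar',P,P[:2].mean(0),P[2:].mean(0))
d=cv2.imread('pics/side0.png');
"
```

```text
[[ 550.2754333  -281.58639623  150.        ]
 [ 638.83274127 -279.55389389  150.        ]
 [ 641.32712933 -354.8798315   150.        ]
 [ 552.36411415 -356.93003343  150.        ]] [ 595.69985452 -318.23753876  150.        ]
0.02294723747560555 88.58062914850828 75.36722662338057
0.023041475035815374
[[ 585.29438251 -314.5995088   200.        ]
 [ 605.95763075 -314.12395357  200.        ]
 [ 595.17468077 -296.75270529  200.        ]
 [ 596.24989609 -338.68840681  200.        ]] [ 595.62600663 -314.36173119  200.        ] [ 595.71228843 -317.72055605  200.        ]
collar [[ 574.071264   -319.41304044  156.        ]
 [ 618.03530911 -318.40180169  156.        ]
 [ 595.68249435 -300.64254476  156.        ]
 [ 596.59852858 -336.36984258  156.        ]] [ 596.05328655 -318.90742106  156.        ] [ 596.14051146 -318.50619367  156.        ]
```

```bash
python3 -c "
from h import *
plan(595.8,-318.2,161.2,1.594)"
```

```text
clock 2.65 pos [ 592.5 -317.6  250.7] rot [ 3.1415e+00 -1.0000e-04  1.5956e+00] gap 94.0 F [ 0.67 -0.08 -0.14]
PLAN shift m [-0.0007  0.0033  0.0895] turn 0.002
```

{"op": "send_rows", "data": {"commands": [[[0, 0.0035, 0.005], 0.001], [[0, 0.0035, 0.02], 0.002], [[0, 0.0035, 0.04], 0.002], [[0, 0.0035, 0.06], 0.002], [[0, 0.0035, 0.075], 0.002], [[-0.0005, 0.0035, 0.085], 0.002], [[-0.0005, 0.0035, 0.089], 0.002], [[-0.0005, 0.0035, 0.089], 0.002]], "hand": 0, "force": 60}}

```text
clock: 3.32
eef_pos: [596.6, -317.5, 160.9]
eef_rot: [-3.141, -0.0, 1.595]
wrist_force: [0.0, 0.6, -0.0]
finger_gap: 47.3
```

{"op": "send_rows", "data": {"commands": [[[0, 0, 0], 0], [[0, 0, 0], 0], [[0, 0, 0], 0], [[0, 0, 0], 0], [[0, 0, 0], 0], [[0, 0, 0], 0], [[0, 0, 0], 0], [[0, 0, 0], 0]], "hand": 1, "force": 60}}

```text
clock: 3.98
eef_pos: [596.7, -318.2, 162.1]
eef_rot: [3.141, 0.001, 1.595]
wrist_force: [-3.8, 0.4, 6.0]
finger_gap: 21.9
```

```bash
python3 -c "
from h import *
s=manip.read_state();im=manip.camera('wrist')[:,:,::-1];cv2.imwrite('pics/w4.png',im);plan(595.8,-318.2,161.2,1.594,s)"
```

```text
clock 3.98 pos [ 596.7 -318.2  162.1] rot [3.1409e+00 5.0000e-04 1.5947e+00] gap 21.9 F [-3.82  0.38  6.03]
PLAN shift m [-0.     -0.0009  0.0009] turn 0.001
```

View pics/w4.png

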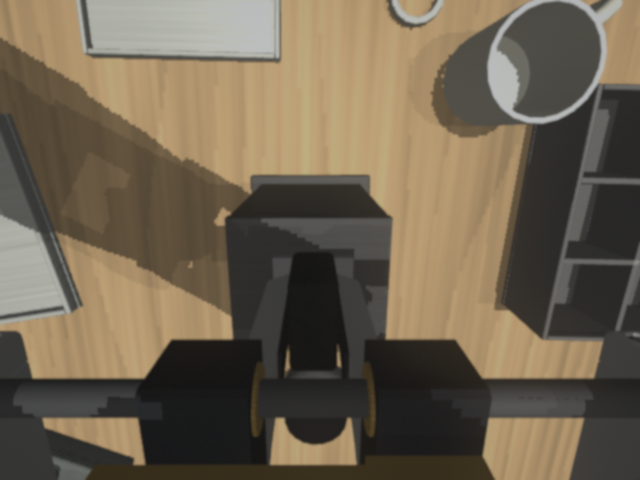

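{"op": "send_rows", "data": {"commands": [[[0, 0, -0.004], 0], [[0, 0, -0.02], 0], [[0, 0, -0.045], 0], [[0, 0, -0.07], 0], [[0, 0, -0.1], 0], [[0, 0, -0.13], 0], [[0, 0, -0.155], 0], [[0, 0, -0.17], 0]]}}

```text
clock: 4.7
eef_pos: [596.7, -318.0, 334.6]
eef_rot: [3.139, 0.002, 1.595]
wrist_force: [-0.2, -1.6, -1.8]
finger_gap: 21.8
```

```bash
python3 -c "
from h import *
for i in range(3): manip.camera('scene')
s=manip.read_state();plan(595.8,-318.2,331.2,1.594,s)
im=manip.camera('side')[:,:,::-1];cv2.imwrite('pics/s4.png',im);crop(im,240,60,150,200,3,'pics/s4c.png')
im=manip.camera('scene')[:,:,::-1];cv2.imwrite('pics/c4.png',im);crop(im,200,200,200,200,3,'pics/c4c.png')
for i in range(4): s=manip.read_state(); print(s['wrist_force'].round(2),s['moment'].round(3)); manip.camera('wrist')
np.save('s4.npy',np.r_[s['eef_pos'],s['eef_rot']])
"
```

```text
clock 4.85 pos [ 596.7 -318.1  331.6] rot [3.1407e+00 5.0000e-04 1.5948e+00] gap 22.0 F [-0.91  0.45 -2.41]
PLAN shift m [-0.0001 -0.001   0.0004] turn 0.001
[ 0.54  0.33 -2.48] [-0.045 -0.107  0.026]
[ 1.43 -0.55 -2.12] [ 0.018 -0.149 -0.016]
[ 0.13  0.75 -2.35] [-0.035 -0.115 -0.022]
[ 0.23  0.07 -2.45] [-0.019 -0.122 -0.023]
```

View pics/s4c.png

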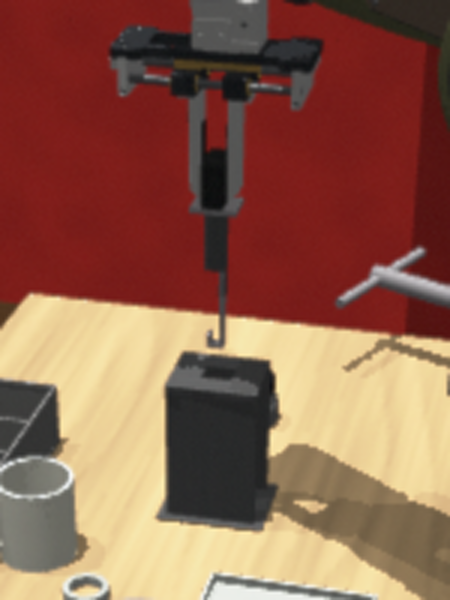

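View pics/c4c.png

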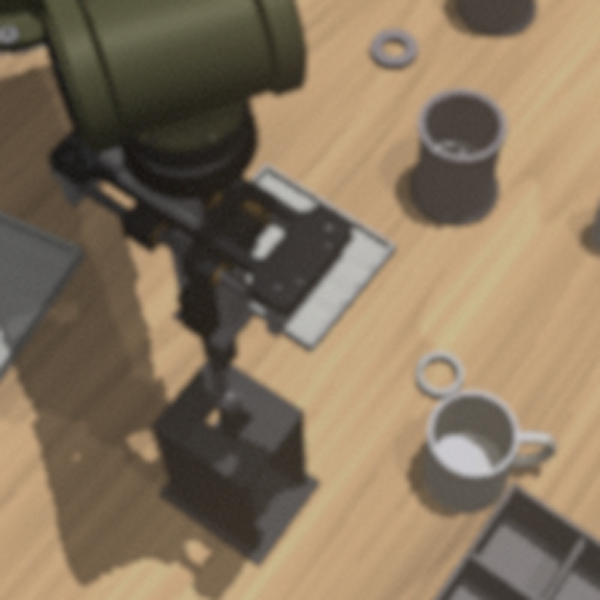

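Side view: the picker hangs from the fingers. The hook's toe points left in the image, which is world +x, and its foot is at about (312,176).

```bash
python3 -c "
from h import *
c=cam('side')
def ony(uv,y):
    t,d=ray(c,uv); return t+d*((y-t[1])/d[:,1])[:,None]
f=lambda l:np.array(l)/3+[240,60]
print(ony(f([[215,349],[208,335],[224,300],[214,272],[215,207],[205,272],[226,272]]),-318.2))
print(proj(c,[[595.8,-318.2,350.4-90]])*3-np.array([720,180]))
im=cv2.imread('pics/s4.png');crop(im,290,130,40,60,10,'pics/s4d.png')
"
```

```text
[[ 595.32404556 -318.2         175.80245216]
 [ 602.30616028 -318.2         189.91894936]
 [ 586.71528853 -318.2         228.57103285]
 [ 596.55377747 -318.2         256.16982486]
 [ 595.79747968 -318.2         320.80335772]
 [ 605.27031843 -318.2         255.18593052]
 [ 584.97025982 -318.2         257.47733406]]
[[214.79318295 267.91591679]]
```

View pics/s4d.png

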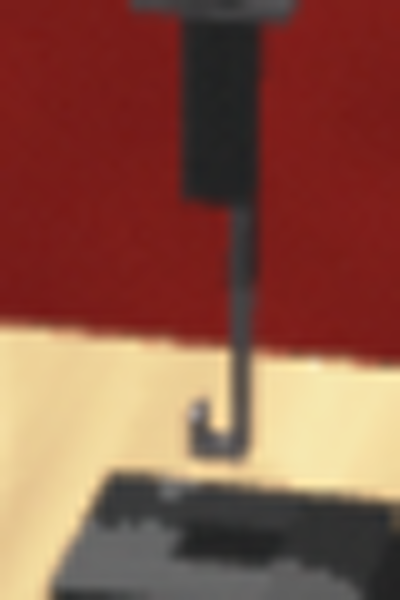

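```bash
python3 -c "
from h import *
plan(556.5,47,320,1.824)"
```

```text
clock 5.15 pos [ 596.4 -318.   330.3] rot [-3.1401e+00 -1.0000e-03  1.5948e+00] gap 21.6 F [-1.34 -0.5  -2.47]
PLAN shift m [ 0.3658 -0.0312  0.0107] turn -0.229
```

{"op": "send_rows", "data": {"commands": [[[0.01, -0.001, 0], -0.01], [[0.03, -0.003, 0], -0.03], [[0.055, -0.005, 0], -0.05], [[0.08, -0.007, 0], -0.07], [[0.107, -0.009, 0], -0.09], [[0.134, -0.011, 0.002], -0.11], [[0.16, -0.0135, 0.004], -0.13], [[0.186, -0.016, 0.005], -0.15]]}}

```text
clock: 5.82
eef_pos: [575.4, -130.5, 326.1]
eef_rot: [-3.141, -0.0, 1.747]
wrist_force: [0.9, 0.2, -2.6]
finger_gap: 21.0
```

```bash
python3 -c "
from h import *
plan(556.5,47,320,1.824)"
```

```text
clock 5.82 pos [ 575.4 -130.5  326.1] rot [-3.1415e+00 -2.0000e-04  1.7466e+00] gap 21.0 F [ 0.87  0.22 -2.59]
PLAN shift m [0.1781 0.0124 0.0061] turn -0.077
```

{"op": "send_rows", "data": {"commands": [[[0.026, 0.002, 0.001], -0.02], [[0.053, 0.004, 0.002], -0.04], [[0.08, 0.006, 0.003], -0.06], [[0.106, 0.008, 0.004], -0.077], [[0.131, 0.01, 0.005], -0.077], [[0.153, 0.011, 0.006], -0.077], [[0.17, 0.012, 0.006], -0.077], [[0.179, 0.012, 0.006], -0.077]]}}

```text
clock: 6.48
eef_pos: [556.2, 48.2, 320.4]
eef_rot: [3.141, -0.0, 1.824]
wrist_force: [-0.0, 0.2, -1.6]
finger_gap: 22.2
```

```bash
python3 -c "
from h import *
for i in range(3): manip.camera('scene')
s=manip.read_state()
plan(556.5,47,320,1.824,s)
im=manip.camera('side')[:,:,::-1];cv2.imwrite('pics/s5.png',im);crop(im,230,100,130,200,3,'pics/s5c.png')
s=manip.read_state();np.save('s5.npy',np.r_[s['eef_pos'],s['eef_rot']])
im=manip.camera('scene')[:,:,::-1];cv2.imwrite('pics/c5.png',im);crop(im,300,140,120,150,4,'pics/c5c.png')
im=manip.camera('wrist')[:,:,::-1];cv2.imwrite('pics/w5.png',im)
"
```

```text
clock 6.63 pos [556.7  46.1 320.5] rot [3.1415e+00 2.0000e-04 1.8230e+00] gap 21.7 F [-0.08  0.55 -1.16]
PLAN shift m [0.0009 0.     0.0005] turn -0.001
```

View pics/s5c.png

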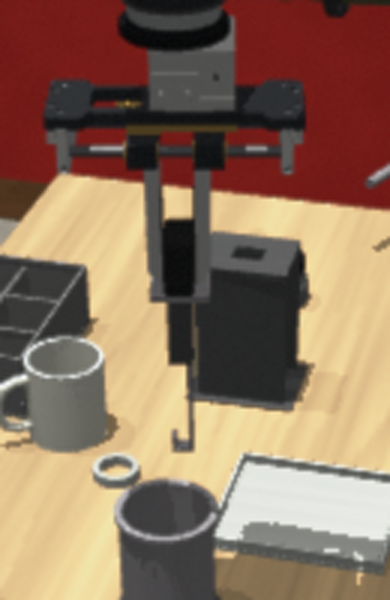

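View pics/c5c.png

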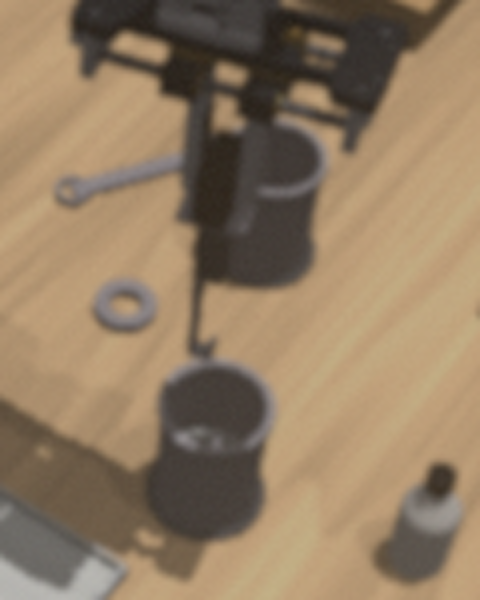

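View pics/w5.png

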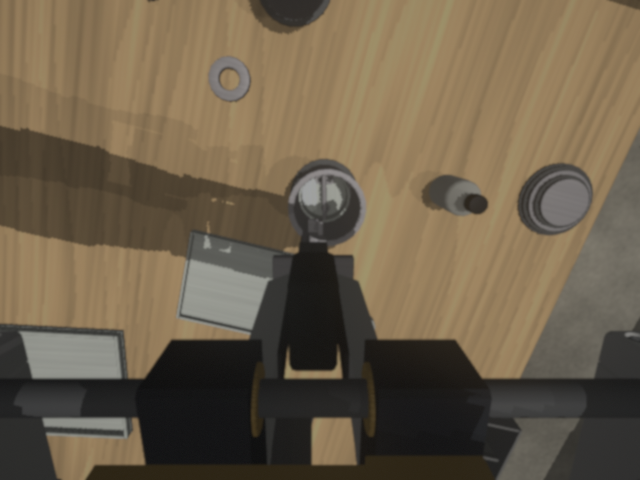

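```bash
python3 -c "
from h import *
c=cam('side')
t,d=ray(c,np.array([[182,450],[175,431],[180,363]])/3+[230,100]); print(t+d*((50-t[1])/d[:,1])[:,None])
im=cv2.imread('pics/w5.png');crop(im,270,145,110,110,5,'pics/w5c.png')
im=cv2.imread('pics/s5.png');crop(im,270,210,50,60,10,'pics/s5d.png')
"
```

```text
[[554.89547531  50.         169.22529578]
 [560.23098891  50.         186.26600533]
 [554.98052097  50.         249.07040917]]
```

View pics/w5c.png

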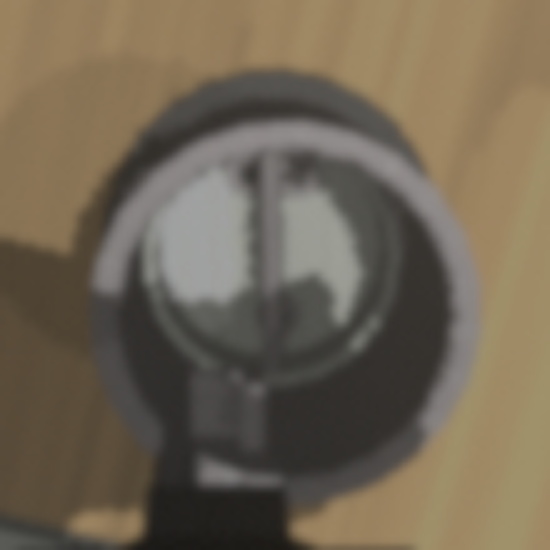

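View pics/s5d.png

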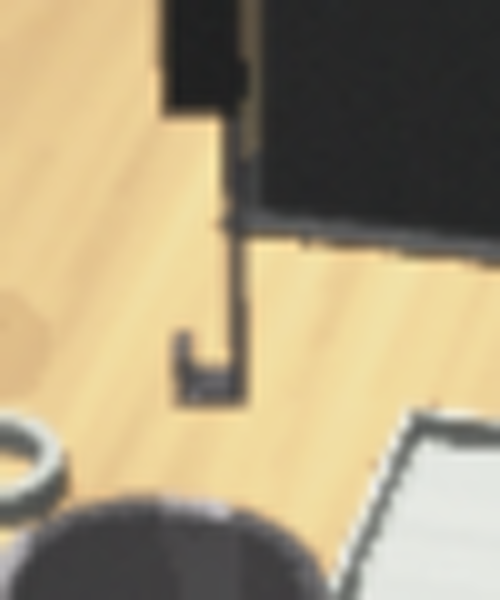

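```bash
python3 -c "
from h import *
a=np.load('s5.npy');print(a);c=cam('wrist',dict(eef_pos=a[:3],eef_rot=a[3:]))
f=lambda l:np.array(l)/5+[270,145]
P=onz(c,f([[273,155],[270,372]]),31);print('bar',P,P.mean(0));e=P[0]-P[1];print('bar ang from y',np.arctan2(-e[0],e[1]),np.linalg.norm(e))
P=onz(c,f([[145,265],[403,265]]),35);print('basket',P,P.mean(0))
P=onz(c,f([[190,400],[267,400]]),182);print('hook',P,P.mean(0))
t=np.array([a[0],a[1],182]);print('hook expected uv',(proj(c,[t])-[270,145])*5)
"
```

```text
[5.56856082e+02 4.54472227e+01 3.20481948e+02 3.14151877e+00
 2.93326746e-04 1.82199984e+00]
bar [[565.55792255  77.21181457  31.        ]
 [579.22858326  22.64613184  31.        ]] [572.39325291  49.9289732   31.        ]
bar ang from y 0.2454829462930061 56.25211725922634
basket [[540.85326223  42.63626436  35.        ]
 [604.55904402  58.94231358  35.        ]] [572.70615312  50.78928897  35.        ]
hook [[553.50996382  46.85589453 182.        ]
 [566.76374915  50.24812255 182.        ]] [560.13685649  48.55200854 182.        ]
hook expected uv [[206.2928925  411.97431434]]
```

```bash
python3 -c "
from h import *
c=cam('scene')
print(onz(c,np.array([[202,352],[212,340],[191,348]])/4+[300,140],[171]))
im=cv2.imread('pics/c5.png');crop(im,330,190,50,75,8,'pics/c5d.png')
im=cv2.imread('pics/w5.png');crop(im,295,205,45,50,12,'pics/w5d.png')
"
```

```text
[[558.79871499  41.39549397 171.        ]
 [558.51002958  54.12432195 171.        ]
 [550.89234467  39.7899803  171.        ]]
```

View pics/c5d.png

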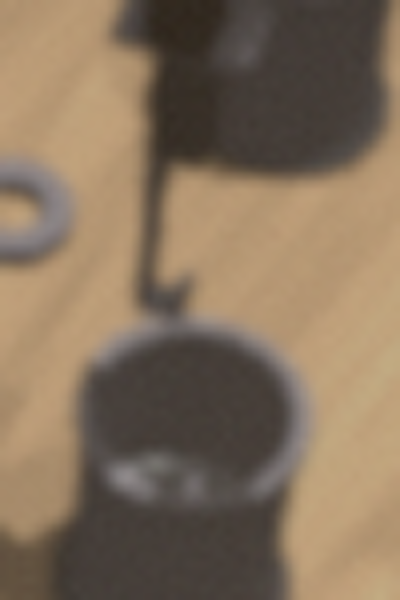

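View pics/w5d.png

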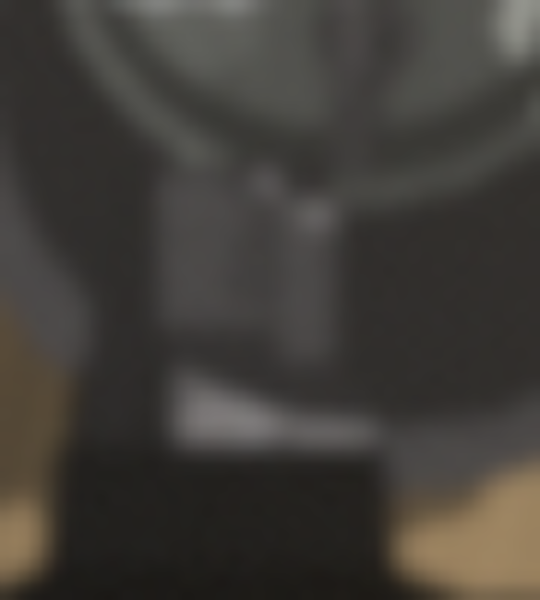

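```bash
python3 -c "
from h import *
a=np.load('s5.npy');c=cam('wrist',dict(eef_pos=a[:3],eef_rot=a[3:]))
R=Ro.from_euler('z',a[5]-np.pi/2).as_matrix()
for l in ([8.5,6,-14],[4.5,6,-14],[6.5,-6,-14],[8.5,6,0],[-8.5,6,0],[-4.5,6,20],[10,7.5,80],[-10,7.5,80]):
    p=R@np.array([l[0],l[1],0])+[a[0],a[1],0]; p[2]=169.5+abs(l[2]); print(l,(proj(c,[p])-[295,205])*12, proj(c,[p]))
"
```

```text
[8.5, 6, -14] [[310.57736539 194.51890266]] [[320.88144712 221.20990855]]
[4.5, 6, -14] [[256.1305549  194.55265364]] [[316.34421291 221.21272114]]
[6.5, -6, -14] [[282.75021305 352.05328287]] [[318.56251775 234.33777357]]
[8.5, 6, 0] [[306.683873   152.36547022]] [[320.55698942 217.69712252]]
[-8.5, 6, 0] [[ 84.53185208 152.50315963]] [[302.04432101 217.70859664]]
[-4.5, 6, 20] [[132.18083711 213.79012126]] [[306.01506976 222.81584344]]
[10, 7.5, 80] [[359.98262411 427.656751  ]] [[324.99855201 240.63806258]]
[-10, 7.5, 80] [[ 20.74824056 427.86720946]] [[296.72902005 240.65560079]]
```

```bash
python3 -c "
from h import *
plan(554.7,46.2,190,1.821)"
```

```text
clock 6.78 pos [557.   45.  320.4] rot [-3.1415e+00  1.0000e-04  1.8209e+00] gap 21.8 F [ 0.11 -0.56 -2.04]
PLAN shift m [ 0.0018 -0.0019  0.1304] turn -0.0
```

{"op": "send_rows", "data": {"commands": [[[0.001, -0.001, 0.005], 0], [[0.0018, -0.0019, 0.02], 0], [[0.0018, -0.0019, 0.04], 0], [[0.0018, -0.0019, 0.065], 0], [[0.0018, -0.0019, 0.09], 0], [[0.0018, -0.0019, 0.11], 0], [[0.0018, -0.0019, 0.125], 0], [[0.0018, -0.0019, 0.13], 0]]}}

```text
clock: 7.45
eef_pos: [553.7, 46.6, 187.6]
eef_rot: [-3.138, -0.001, 1.821]
wrist_force: [-0.4, -0.2, -2.2]
finger_gap: 21.5
```

```bash
cat > st.py <<'E'
from h import *
import sys
def look(n=6,z=0):
    F=[];P=[];M=[]
    for i in range(n):
        s=manip.read_state();F.append(s['wrist_force']);P.append(s['eef_pos']);M.append(s['moment']);manip.camera('wrist')
    F=np.array(F);P=np.array(P)
    print('t %.2f pos %s yaw %.3f gap %.1f'%(s['clock'],P.mean(0).round(2),s['eef_rot'][2],s['finger_gap']))
    print('F mean',F.mean(0).round(2),'sd',F.std(0).round(2),'M',np.mean(M,0).round(3))
    return P.mean(0)
if __name__=='__main__': look()
E
python3 - <<'E'
from st import *
look(4)
s=manip.read_state();np.save('w6.npy',np.r_[s['eef_pos'],s['eef_rot']])
im=manip.camera('wrist')[:,:,::-1];cv2.imwrite('pics/w6.png',im)
crop(im,235,60,170,170,4,'pics/w6c.png')
E
```

```text
t 7.60 pos [554.16  46.73 189.09] yaw 1.821 gap 21.7
F mean [-0.13 -0.13 -1.99] sd [0.16 0.22 0.69] M [-0.012 -0.113  0.002]
```

View pics/w6c.png

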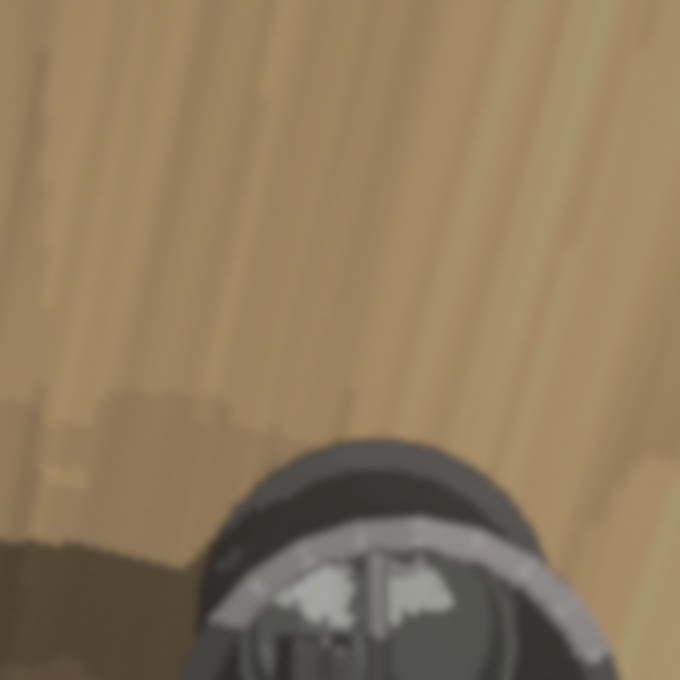

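Run:
```python
from h import *
im=cv2.imread('pics/w6.png');crop(im,280,180,100,75,8,'pics/w6d.png')
a=np.load('w6.npy');c=cam('wrist',dict(eef_pos=a[:3],eef_rot=a[3:]))
R=Ro.from_euler('z',a[5]-np.pi/2).as_matrix()
for l in ([8.5,6,14],[4.5,6,14],[8.5,6,0],[-8.5,6,0],[-8.5,6,20]):
    p=R@np.array([l[0],l[1],0])+[a[0],a[1],0]; p[2]=a[2]-151+l[2]; print(l,(proj(c,[p])-[280,180])*8)
```

```text
[8.5, 6, 14] [[325.54095391 329.63453993]]
[4.5, 6, 14] [[289.24634786 329.66730475]]
[8.5, 6, 0] [[322.85647012 301.53788005]]
[-8.5, 6, 0] [[174.76120704 301.66988929]]
[-8.5, 6, 20] [[169.69993523 342.54754228]]
```

View pics/w6d.png

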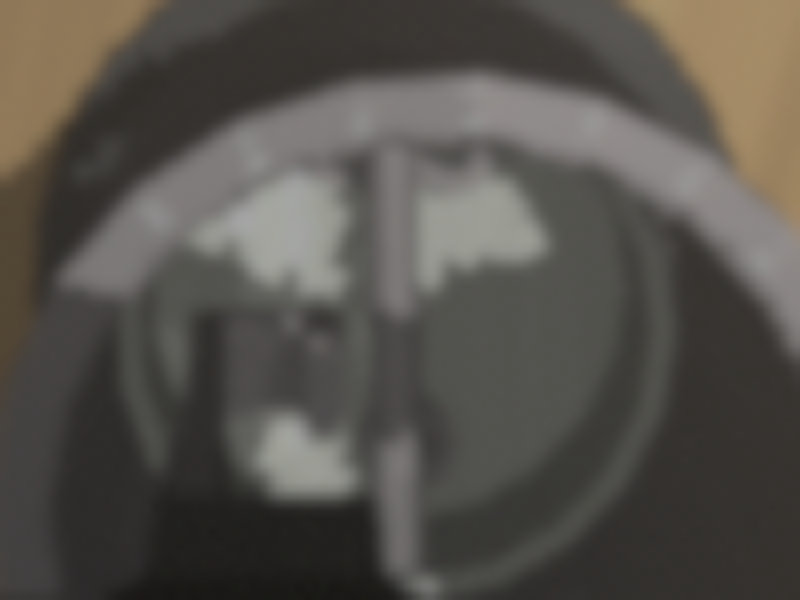

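The close-up shows the hook (cols 190–343) hanging between the basket wall (160) and the bar (375–415), with about 3.5 mm clear on each side. The hook centre to bar centre distance is about 14.5 mm. I'll go down beside the bar.

{"op": "send_rows", "data": {"commands": [[[0, 0, 0.002], 0], [[0, 0, 0.005], 0], [[0, 0, 0.008], 0], [[0, 0, 0.012], 0], [[0, 0, 0.016], 0], [[0, 0, 0.02], 0], [[0, 0, 0.023], 0], [[0, 0, 0.024], 0]]}}

```text
clock: 8.37
eef_pos: [554.4, 47.2, 165.7]
eef_rot: [-3.141, -0.0, 1.822]
wrist_force: [-0.2, 0.0, -2.3]
finger_gap: 21.8
```

```bash
python3 st.py
```

```text
t 8.62 pos [554.6   47.18 166.26] yaw 1.822 gap 21.9
F mean [-0.07  0.09 -1.68] sd [0.47 0.28 0.38] M [-0.008 -0.079 -0.012]
```

{"op": "send_rows", "data": {"commands": [[[0, 0, 0.001], 0], [[0, 0, 0.002], 0], [[0, 0, 0.003], 0], [[0, 0, 0.003], 0], [[0, 0, 0.003], 0], [[0, 0, 0.003], 0], [[0, 0, 0.003], 0], [[0, 0, 0.003], 0]]}}

```text
clock: 9.33
eef_pos: [554.7, 47.2, 163.5]
eef_rot: [3.141, 0.0, 1.822]
wrist_force: [-0.4, -0.6, -1.6]
finger_gap: 21.7
```

```bash
python3 st.py
```

```text
t 9.58 pos [554.66  47.17 163.48] yaw 1.822 gap 22.0
F mean [-0.51  0.34 -2.06] sd [0.42 0.61 0.42] M [-0.029 -0.09   0.014]
```

{"op": "send_rows", "data": {"commands": [[[0, 0, 0.0005], 0], [[0, 0, 0.001], 0], [[0, 0, 0.001], 0], [[0, 0, 0.001], 0], [[0, 0, 0.001], 0], [[0, 0, 0.001], 0], [[0, 0, 0.001], 0], [[0, 0, 0.001], 0]]}}

```text
clock: 10.3
eef_pos: [554.7, 47.2, 162.5]
eef_rot: [3.142, 0.0, 1.822]
wrist_force: [0.2, -0.0, -1.9]
finger_gap: 22.0
```

```bash
python3 st.py
```

```text
t 10.55 pos [554.64  47.17 162.45] yaw 1.822 gap 21.6
F mean [ 0.04 -0.24 -1.94] sd [0.53 0.22 0.27] M [-0.005 -0.079  0.005]
```

Now 1 mm steps, checking the force after each.

{"op": "send_rows", "data": {"commands": [[[0, 0, 0.0005], 0], [[0, 0, 0.001], 0], [[0, 0, 0.001], 0], [[0, 0, 0.001], 0], [[0, 0, 0.001], 0], [[0, 0, 0.001], 0], [[0, 0, 0.001], 0], [[0, 0, 0.001], 0]]}}

```text
clock: 11.27
eef_pos: [554.6, 47.2, 161.5]
eef_rot: [3.142, -0.0, 1.822]
wrist_force: [0.1, -0.0, -0.9]
finger_gap: 21.7
```

```bash
python3 -c "
from st import *
look(3)"
```

```text
t 11.37 pos [554.65  47.17 161.45] yaw 1.822 gap 21.7
F mean [ 0.04  0.16 -1.62] sd [0.42 0.18 0.48] M [-0.016 -0.124  0.003]
```

{"op": "send_rows", "data": {"commands": [[[0, 0, 0.0005], 0], [[0, 0, 0.001], 0], [[0, 0, 0.001], 0], [[0, 0, 0.001], 0], [[0, 0, 0.001], 0], [[0, 0, 0.001], 0], [[0, 0, 0.001], 0], [[0, 0, 0.001], 0]]}}

```text
clock: 12.08
eef_pos: [554.7, 47.2, 160.6]
eef_rot: [3.141, 0.0, 1.822]
wrist_force: [-0.6, -0.2, 4.3]
finger_gap: 21.9
```

```bash
python3 -c "
from st import *
look(3)"
```

```text
t 12.18 pos [554.74  47.17 160.6 ] yaw 1.822 gap 21.7
F mean [-0.48 -0.05  4.28] sd [0.17 0.15 0.4 ] M [-0.003  0.011  0.003]
```

Floor contact at TCP z≈161.4 (Fz up by about 6 N, close to the predicted height). I'll back off about 2.2 mm and slide the toe 14.5 mm under the bar.

{"op": "send_rows", "data": {"commands": [[[0, 0, -0.0022], 0], [[0, 0.001, -0.0022], 0], [[0, 0.003, -0.0022], 0], [[0, 0.006, -0.0022], 0], [[0, 0.009, -0.0022], 0], [[0, 0.012, -0.0022], 0], [[0, 0.014, -0.0022], 0], [[0, 0.0145, -0.0022], 0]]}}

```text
clock: 12.9
eef_pos: [569.0, 50.9, 162.5]
eef_rot: [-3.141, -0.0, 1.822]
wrist_force: [-0.6, 0.7, -1.3]
finger_gap: 21.7
```

```bash
python3 -c "
from st import *
look(3)
s=manip.read_state();np.save('w7.npy',np.r_[s['eef_pos'],s['eef_rot']])
im=manip.camera('wrist')[:,:,::-1];cv2.imwrite('pics/w7.png',im)
crop(im,280,160,100,75,8,'pics/w7c.png')"
```

```text
t 13.00 pos [568.86  50.85 162.48] yaw 1.822 gap 21.7
F mean [-0.25  0.36 -1.65] sd [0.23 0.48 0.55] M [-0.009 -0.144 -0.001]
```

View pics/w7c.png

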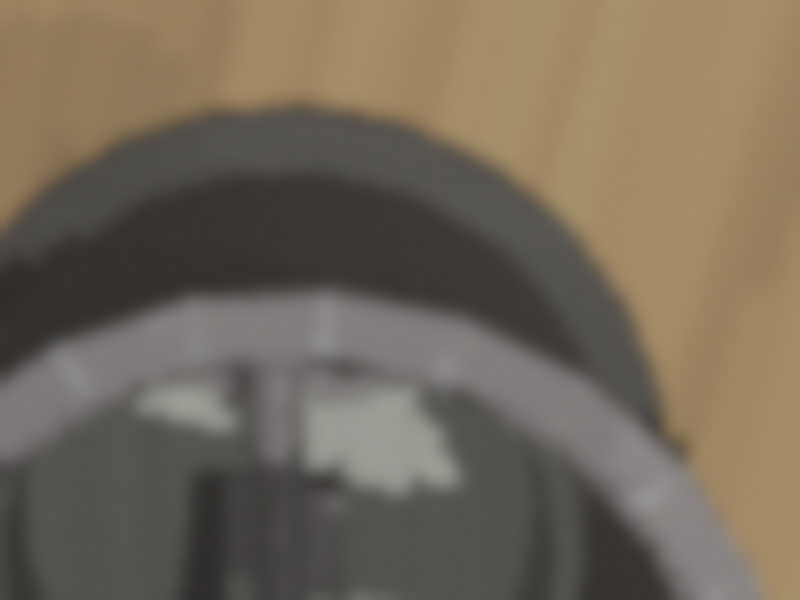

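The view shows the bar (cols 255–300) above the hook's gap, between stem and toe (190–345). I'll centre it slightly and lift to take the weight.

{"op": "send_rows", "data": {"commands": [[[0, 0.0007, 0], 0], [[0, 0.0007, -0.002], 0], [[0, 0.0007, -0.005], 0], [[0, 0.0007, -0.008], 0], [[0, 0.0007, -0.011], 0], [[0, 0.0007, -0.013], 0], [[0, 0.0007, -0.016], 0], [[0, 0.0007, -0.018], 0]]}}

```text
clock: 13.77
eef_pos: [569.3, 50.9, 180.9]
eef_rot: [-3.141, -0.0, 1.822]
wrist_force: [-0.4, 0.2, -4.4]
finger_gap: 21.6
```

```bash
python3 -c "
from st import *
look(4)
im=manip.camera('wrist')[:,:,::-1];cv2.imwrite('pics/w8.png',im)
crop(im,270,160,120,90,6.6,'pics/w8c.png')"
```

```text
t 13.92 pos [569.39  50.95 180.92] yaw 1.822 gap 21.5
F mean [-0.15  0.32 -3.94] sd [0.26 0.25 0.3 ] M [ 0.006 -0.099  0.004]
```

View pics/w8c.png

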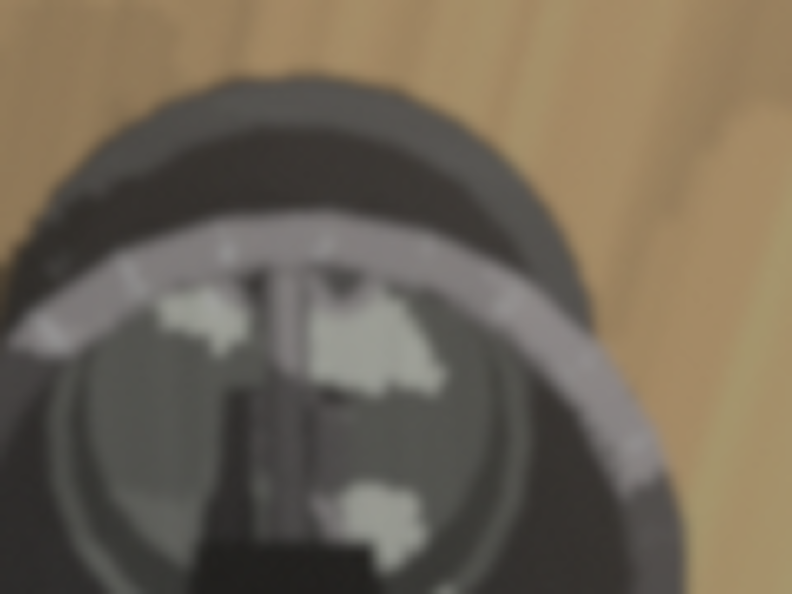

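{"op": "send_rows", "data": {"commands": [[[0, 0, -0.002], 0], [[0, 0, -0.006], 0], [[0, 0, -0.011], 0], [[0, 0, -0.017], 0], [[0, 0, -0.023], 0], [[0, 0, -0.029], 0], [[0, 0, -0.034], 0], [[0, 0, -0.037], 0]]}}

```text
clock: 14.68
eef_pos: [569.6, 51.0, 218.6]
eef_rot: [3.141, 0.0, 1.822]
wrist_force: [-0.5, -0.2, -4.1]
finger_gap: 21.7
```

```bash
python3 -c "
from st import *
look(3)
im=manip.camera('wrist')[:,:,::-1];cv2.imwrite('pics/w9.png',im)
crop(im,270,140,120,110,5.4,'pics/w9c.png')"
```

```text
t 14.78 pos [569.6   50.96 218.63] yaw 1.822 gap 21.7
F mean [-0.43 -0.17 -3.96] sd [0.35 0.27 0.18] M [-0.026 -0.104  0.019]
```

View pics/w9c.png

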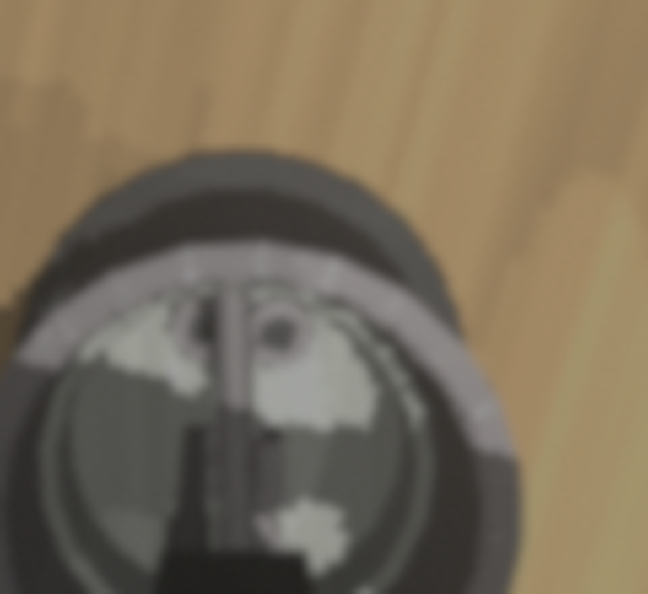

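The basket is rising level with a steady load. I'll carry on lifting until it's clear of the rim.

{"op": "send_rows", "data": {"commands": [[[0, 0, -0.004], 0], [[0, 0, -0.012], 0], [[0, 0, -0.023], 0], [[0, 0, -0.036], 0], [[0, 0, -0.049], 0], [[0, 0, -0.061], 0], [[0, 0, -0.071], 0], [[0, 0, -0.077], 0]]}}

```text
clock: 15.55
eef_pos: [569.6, 51.0, 296.7]
eef_rot: [3.14, 0.0, 1.822]
wrist_force: [0.4, 0.7, -2.9]
finger_gap: 21.7
```

{"op": "send_rows", "data": {"commands": [[[0, 0, -0.002], 0], [[0, 0, -0.006], 0], [[0, 0, -0.011], 0], [[0, 0, -0.016], 0], [[0, 0, -0.02], 0], [[0, 0, -0.023], 0], [[0, 0, -0.025], 0], [[0, 0, -0.025], 0]]}}

```text
clock: 16.22
eef_pos: [569.4, 51.0, 320.0]
eef_rot: [3.141, 0.0, 1.822]
wrist_force: [-0.4, 0.4, -3.7]
finger_gap: 21.5
```

```bash
python3 -c "
from st import *
look(3)
im=manip.camera('side')[:,:,::-1];cv2.imwrite('pics/s10.png',im);crop(im,220,150,140,150,4,'pics/s10c.png')
im=manip.camera('scene')[:,:,::-1];crop(im,290,140,130,150,4,'pics/c10c.png')
plan(487,-110,300,1.4)"
```

```text
t 16.32 pos [569.39  50.95 319.74] yaw 1.822 gap 21.6
F mean [-0.12 -0.29 -3.85] sd [0.28 0.51 0.11] M [-0.034 -0.1   -0.03 ]
clock 16.47 pos [569.3  50.9 319.4] rot [-3.1412e+00 -1.0000e-04  1.8218e+00] gap 22.0 F [-0.08 -0.68 -4.61]
PLAN shift m [-0.1355 -0.1197  0.0194] turn 0.422
```

View pics/s10c.png

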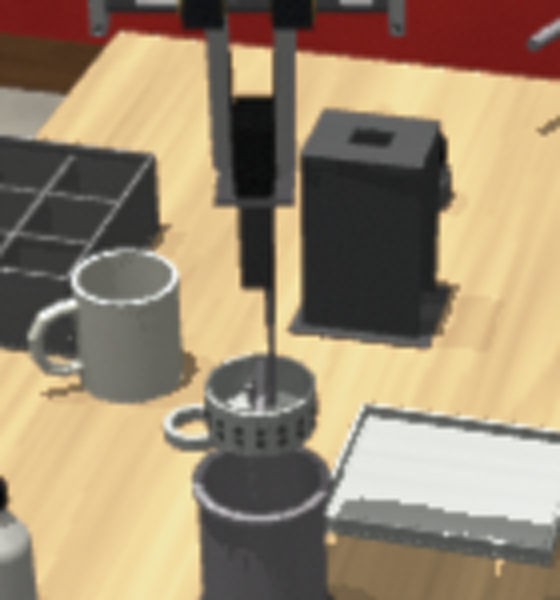

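View pics/c10c.png

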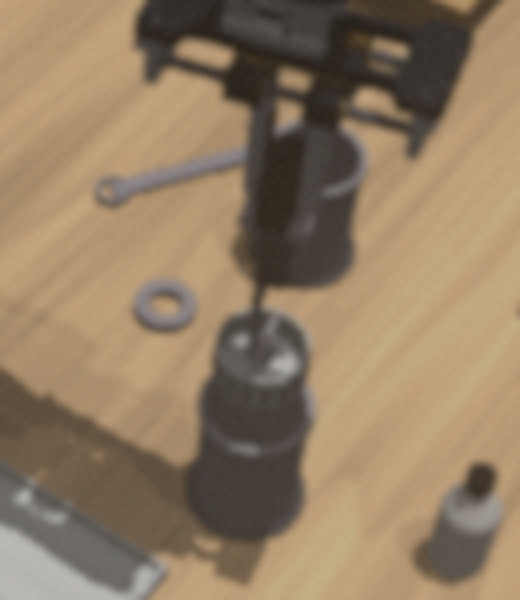

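The basket hangs level and clear of the rim at (260,400) in the side crop; the ring beside it is the spacer on the bench. I'll carry it smoothly to the tray.

{"op": "send_rows", "data": {"commands": [[[-0.002, -0.002, 0], 0], [[-0.006, -0.005, 0], 0], [[-0.013, -0.012, 0], 0], [[-0.022, -0.02, 0], 0], [[-0.032, -0.029, 0], 0], [[-0.043, -0.039, 0], 0], [[-0.055, -0.05, 0], 0], [[-0.067, -0.06, 0], 0]]}}

```text
clock: 17.13
eef_pos: [526.8, -30.5, 319.8]
eef_rot: [3.141, 0.0, 1.821]
wrist_force: [0.0, -0.3, -3.8]
finger_gap: 21.9
```

{"op": "send_rows", "data": {"commands": [[[-0.012, -0.011, 0], 0], [[-0.024, -0.022, 0], 0], [[-0.035, -0.032, 0], 0], [[-0.045, -0.041, 0], 0], [[-0.054, -0.049, 0], 0], [[-0.061, -0.056, 0], 0], [[-0.066, -0.06, 0], 0], [[-0.068, -0.062, 0], 0]]}}

```text
clock: 17.8
eef_pos: [484.3, -111.0, 319.8]
eef_rot: [3.141, 0.0, 1.821]
wrist_force: [0.3, 0.2, -3.8]
finger_gap: 21.7
```

```bash
python3 -c "
from st import *
look(4)
im=manip.camera('side')[:,:,::-1];cv2.imwrite('pics/s11.png',im);crop(im,240,120,160,180,3.3,'pics/s11c.png')
plan(485,-110,190,1.822)"
```

```text
t 17.95 pos [ 484.5  -110.58  319.7 ] yaw 1.822 gap 21.8
F mean [ 0.36  0.42 -3.8 ] sd [0.15 0.39 0.3 ] M [-0.005 -0.127  0.007]
clock 18.05 pos [ 484.9 -109.7  319.6] rot [ 3.1416e+00 -2.0000e-04  1.8223e+00] gap 21.6 F [-0.14 -0.28 -3.58]
PLAN shift m [-0.0003  0.      0.1296] turn 0.0
```

View pics/s11c.png

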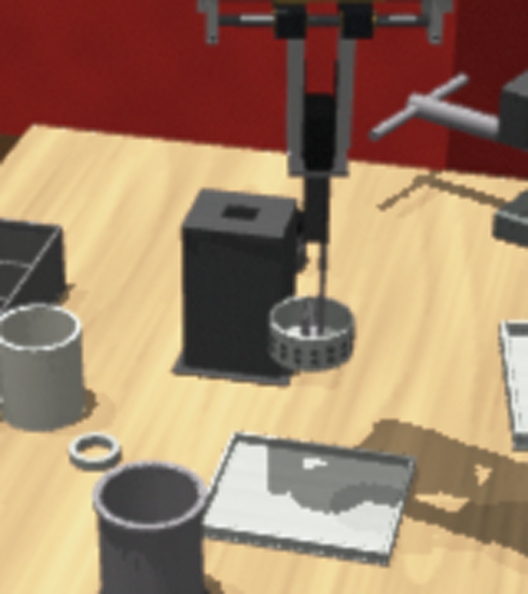

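{"op": "send_rows", "data": {"commands": [[[0, 0, 0.004], 0], [[0, 0, 0.014], 0], [[0, 0, 0.03], 0], [[0, 0, 0.051], 0], [[0, 0, 0.073], 0], [[0, 0, 0.094], 0], [[0, 0, 0.112], 0], [[0, 0, 0.122], 0]]}}

```text
clock: 18.72
eef_pos: [483.8, -109.6, 194.7]
eef_rot: [-3.139, -0.002, 1.822]
wrist_force: [-0.7, 0.5, -4.5]
finger_gap: 21.9
```

{"op": "send_rows", "data": {"commands": [[[0, 0, 0.005], 0], [[0, 0, 0.008], 0], [[0, 0, 0.01], 0], [[0, 0, 0.012], 0], [[0, 0, 0.014], 0], [[0, 0, 0.016], 0], [[0, 0, 0.0175], 0], [[0, 0, 0.018], 0]]}}

```text
clock: 19.38
eef_pos: [484.7, -110.1, 179.5]
eef_rot: [-3.142, -0.0, 1.822]
wrist_force: [-0.7, -0.5, -3.9]
finger_gap: 22.0
```

```bash
python3 -c "
from st import *
look(4)
im=manip.camera('side')[:,:,::-1];cv2.imwrite('pics/s12.png',im);crop(im,270,180,140,120,4,'pics/s12c.png')"
```

```text
t 19.53 pos [ 484.72 -110.13  179.61] yaw 1.822 gap 21.7
F mean [-0.24 -0.24 -4.15] sd [0.38 0.18 0.41] M [-0.053 -0.099 -0.006]
```

View pics/s12c.png

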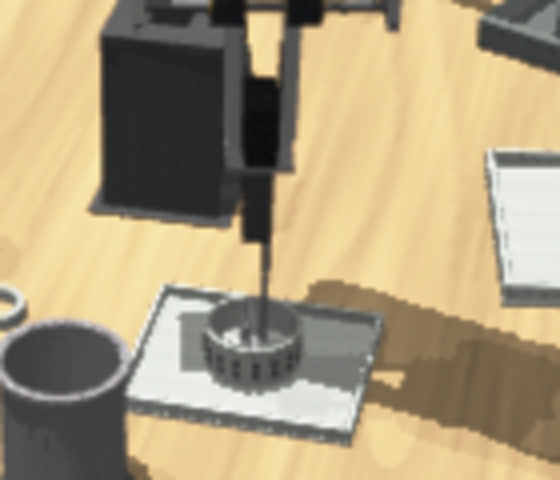

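{"op": "send_rows", "data": {"commands": [[[0, 0, 0.0007], 0], [[0, 0, 0.0014], 0], [[0, 0, 0.0022], 0], [[0, 0, 0.003], 0], [[0, 0, 0.0038], 0], [[0, 0, 0.0046], 0], [[0, 0, 0.0054], 0], [[0, 0, 0.006], 0]]}}

```text
clock: 20.3
eef_pos: [484.7, -110.1, 173.5]
eef_rot: [-3.142, -0.0, 1.822]
wrist_force: [-1.0, 0.0, -1.7]
finger_gap: 21.9
```

```bash
python3 -c "
from st import *
look(3)"
```

```text
t 20.40 pos [ 484.72 -110.12  173.56] yaw 1.822 gap 21.5
F mean [-0.52 -0.09 -2.75] sd [0.32 0.43 0.84] M [-0.062 -0.083  0.003]
```

{"op": "send_rows", "data": {"commands": [[[0, 0, 0.0006], 0], [[0, 0, 0.0012], 0], [[0, 0, 0.0018], 0], [[0, 0, 0.0024], 0], [[0, 0, 0.003], 0], [[0, 0, 0.0035], 0], [[0, 0, 0.004], 0], [[0, 0, 0.004], 0]]}}

```text
clock: 21.12
eef_pos: [484.7, -110.1, 169.5]
eef_rot: [-3.141, -0.0, 1.822]
wrist_force: [-0.6, -0.1, -1.1]
finger_gap: 21.9
```

```bash
python3 -c "
from st import *
look(5)"
```

```text
t 21.32 pos [ 484.72 -110.12  169.64] yaw 1.822 gap 21.7
F mean [-0.05  0.03 -1.91] sd [0.49 0.27 0.47] M [-0.028 -0.13  -0.008]
```

{"op": "send_rows", "data": {"commands": [[[0, 0, 0.001], 0], [[0, 0, 0.0025], 0], [[0, 0, 0.004], 0], [[0, 0, 0.0055], 0], [[0, 0, 0.0065], 0], [[0, 0, 0.0075], 0], [[0, 0, 0.008], 0], [[0, 0, 0.008], 0]]}}

```text
clock: 22.03
eef_pos: [484.7, -110.1, 161.5]
eef_rot: [-3.141, -0.0, 1.822]
wrist_force: [-0.4, -0.4, -3.2]
finger_gap: 21.4
```

```bash
python3 -c "
from st import *
look(4)"
```

```text
t 22.18 pos [ 484.73 -110.12  161.64] yaw 1.822 gap 21.9
F mean [-0.05 -0.31 -2.47] sd [0.38 0.35 0.67] M [-0.056 -0.064 -0.01 ]
```

{"op": "send_rows", "data": {"commands": [[[0, 0, 0.0005], 0], [[0, 0, 0.001], 0], [[0, 0, 0.001], 0], [[0, 0, 0.001], 0], [[0, 0, 0.001], 0], [[0, 0, 0.001], 0], [[0, 0, 0.001], 0], [[0, 0, 0.001], 0]]}}

```text
clock: 22.9
eef_pos: [484.7, -110.1, 160.7]
eef_rot: [3.142, 0.0, 1.822]
wrist_force: [0.0, -0.1, -0.9]
finger_gap: 21.7
```

```bash
python3 -c "
from st import *
look(5)"
```

```text
t 23.10 pos [ 484.73 -110.11  160.65] yaw 1.822 gap 21.8
F mean [-0.17 -0.03 -2.08] sd [0.49 0.52 0.65] M [-0.03  -0.11   0.002]
```

{"op": "send_rows", "data": {"commands": [[[0, 0, 0.0005], 0], [[0, 0, 0.001], 0], [[0, 0, 0.001], 0], [[0, 0, 0.001], 0], [[0, 0, 0.001], 0], [[0, 0, 0.001], 0], [[0, 0, 0.001], 0], [[0, 0, 0.001], 0]]}}

```text
clock: 23.82
eef_pos: [484.8, -110.1, 159.8]
eef_rot: [3.141, 0.0, 1.822]
wrist_force: [-0.2, 0.3, 3.3]
finger_gap: 22.0
```

```bash
python3 -c "
from st import *
look(4)"
```

```text
t 23.97 pos [ 484.81 -110.14  159.76] yaw 1.822 gap 21.8
F mean [-0.21  0.48  3.31] sd [0.45 0.19 0.03] M [-0.004 -0.059  0.018]
```

The foot touched at z≈160.5. I'll back off and slide out from under the bar.

{"op": "send_rows", "data": {"commands": [[[0, 0, -0.002], 0], [[0, -0.001, -0.002], 0], [[0, -0.003, -0.002], 0], [[0, -0.006, -0.002], 0], [[0, -0.009, -0.002], 0], [[0, -0.012, -0.002], 0], [[0, -0.0145, -0.002], 0], [[0, -0.015, -0.002], 0]]}}

```text
clock: 24.68
eef_pos: [469.8, -114.0, 161.7]
eef_rot: [-3.142, -0.0, 1.822]
wrist_force: [0.2, -0.6, -2.4]
finger_gap: 21.7
```

```bash
python3 -c "
from st import *
look(4)
im=manip.camera('wrist')[:,:,::-1];cv2.imwrite('pics/w13.png',im)
crop(im,250,160,140,100,5.5,'pics/w13c.png')"
```

```text
t 24.83 pos [ 470.01 -113.94  161.71] yaw 1.822 gap 21.7
F mean [ 0.06 -0.5  -2.12] sd [0.15 0.31 0.32] M [-0.03  -0.107 -0.022]
```

View pics/w13c.png

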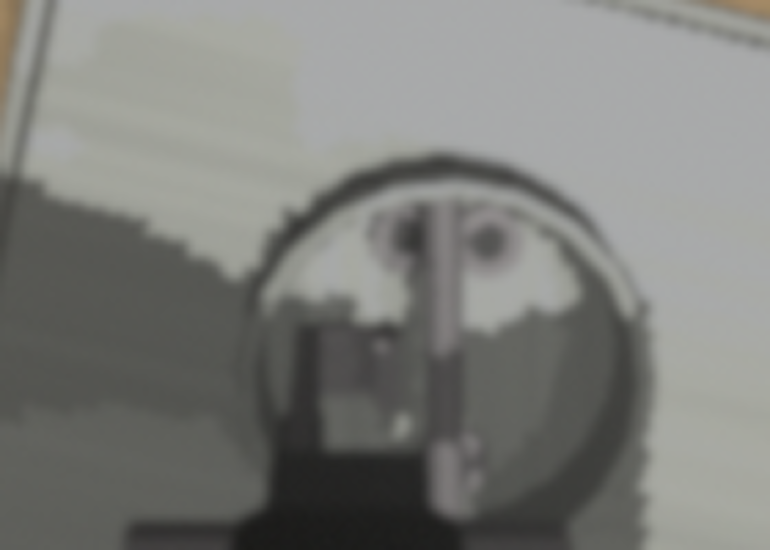

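The hook (290–405) is clear of the bar (430–462) and the wall, so I'll raise it.

{"op": "send_rows", "data": {"commands": [[[0, 0, -0.002], 0], [[0, 0, -0.005], 0], [[0, 0, -0.01], 0], [[0, 0, -0.016], 0], [[0, 0, -0.023], 0], [[0, 0, -0.031], 0], [[0, 0, -0.04], 0], [[0, 0, -0.05], 0]]}}

```text
clock: 25.6
eef_pos: [470.2, -113.8, 212.7]
eef_rot: [3.141, 0.0, 1.822]
wrist_force: [-0.6, -0.4, -1.6]
finger_gap: 21.8
```

{"op": "send_rows", "data": {"commands": [[[0, 0, -0.012], 0], [[0, 0, -0.028], 0], [[0, 0, -0.046], 0], [[0, 0, -0.066], 0], [[0, 0, -0.085], 0], [[0, 0, -0.102], 0], [[0, 0, -0.113], 0], [[0, 0, -0.12], 0]]}}

```text
clock: 26.27
eef_pos: [470.3, -113.8, 333.4]
eef_rot: [3.14, 0.001, 1.822]
wrist_force: [0.9, -0.5, -2.8]
finger_gap: 21.8
```

```bash
python3 -c "
from st import *
look(4)
im=manip.camera('side')[:,:,::-1];cv2.imwrite('pics/s14.png',im);crop(im,240,130,160,170,3.5,'pics/s14c.png')
plan(596.6,-318.1,331.5,1.5945)"
```

```text
t 26.42 pos [ 470.31 -113.87  332.78] yaw 1.822 gap 21.5
F mean [-0.01 -0.21 -1.81] sd [0.79 0.33 1.04] M [-0.047 -0.105  0.001]
clock 26.52 pos [ 470.  -113.8  330.7] rot [-3.1403e+00 -8.0000e-04  1.8218e+00] gap 21.7 F [-0.35 -0.66 -1.09]
PLAN shift m [-0.2294  0.0719 -0.0011] turn 0.227
```

View pics/s14c.png

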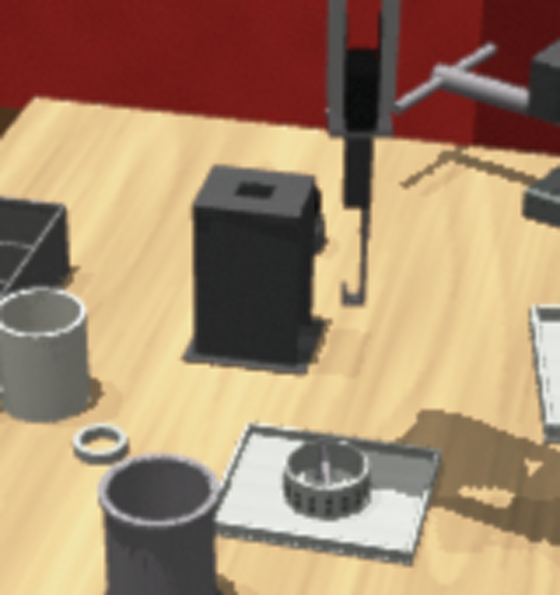

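The basket stands flat in the tray at (327,478). I'll carry the picker back over the holder.

{"op": "send_rows", "data": {"commands": [[[-0.004, 0.001, 0], 0.01], [[-0.014, 0.0045, 0], 0.03], [[-0.028, 0.009, 0], 0.05], [[-0.045, 0.014, 0], 0.07], [[-0.065, 0.02, 0], 0.09], [[-0.087, 0.027, 0], 0.11], [[-0.108, 0.034, 0], 0.13], [[-0.128, 0.04, 0], 0.15]]}}

```text
clock: 27.18
eef_pos: [541.5, -229.7, 330.8]
eef_rot: [-3.141, -0.0, 1.669]
wrist_force: [0.0, -0.6, -2.1]
finger_gap: 21.9
```

```bash
python3 -c "
from h import *
plan(596.6,-318.1,331.5,1.5945)"
```

```text
clock 27.18 pos [ 541.5 -229.7  330.8] rot [-3.1408e+00 -4.0000e-04  1.6693e+00] gap 21.9 F [ 0.   -0.59 -2.06]
PLAN shift m [-0.0933  0.0462 -0.0008] turn 0.075
```

{"op": "send_rows", "data": {"commands": [[[-0.019, 0.009, 0], 0.015], [[-0.037, 0.018, 0], 0.03], [[-0.053, 0.026, 0], 0.045], [[-0.067, 0.033, 0], 0.06], [[-0.079, 0.039, 0], 0.077], [[-0.088, 0.043, 0], 0.077], [[-0.093, 0.0458, 0], 0.077], [[-0.095, 0.0467, 0], 0.077]]}}

```text
clock: 27.85
eef_pos: [597.0, -318.9, 330.4]
eef_rot: [-3.14, -0.001, 1.593]
wrist_force: [-0.1, 1.0, -1.5]
finger_gap: 21.4
```

```bash
python3 -c "
from st import *
look(6)
im=manip.camera('side')[:,:,::-1];cv2.imwrite('pics/s15.png',im);crop(im,270,120,80,80,7,'pics/s15c.png')
im=manip.camera('wrist')[:,:,::-1];cv2.imwrite('pics/w15.png',im)
crop(im,250,170,140,100,5.5,'pics/w15c.png')
plan(596.6,-318.1,331.5,1.5945)"
```

```text
t 28.10 pos [ 596.81 -318.    331.17] yaw 1.595 gap 21.6
F mean [ 0.03  0.2  -2.25] sd [0.45 0.54 0.47] M [-0.026 -0.081  0.007]
clock 28.25 pos [ 596.7 -317.4  332. ] rot [3.1412e+00 2.0000e-04 1.5951e+00] gap 22.0 F [-0.64  0.7  -1.61]
PLAN shift m [-0.0007 -0.0001  0.0005] turn 0.001
```

View pics/s15c.png

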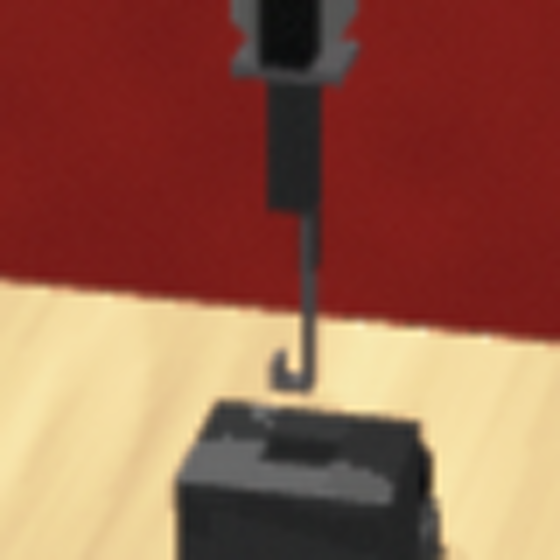

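View pics/w15c.png

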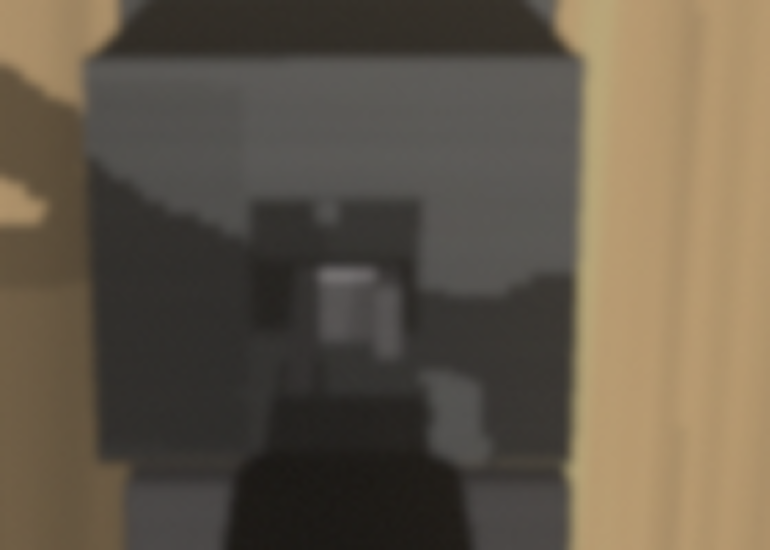

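{"op": "send_rows", "data": {"commands": [[[-0.0003, 0, 0.004], 0], [[-0.0003, 0, 0.012], 0], [[-0.0003, 0, 0.024], 0], [[-0.0003, 0, 0.04], 0], [[-0.0003, 0, 0.058], 0], [[-0.0003, 0, 0.076], 0], [[-0.0003, 0, 0.09], 0], [[-0.0003, 0, 0.097], 0]]}}

```text
clock: 28.92
eef_pos: [596.1, -317.6, 231.7]
eef_rot: [-3.139, -0.002, 1.595]
wrist_force: [-0.4, -0.1, -2.0]
finger_gap: 21.2
```

```bash
python3 -c "
from st import *
look(4)"
```

```text
t 29.07 pos [ 596.3  -317.71  232.66] yaw 1.595 gap 21.6
F mean [-0.08  0.12 -2.14] sd [0.22 0.35 1.  ] M [-0.036 -0.077 -0.009]
```

{"op": "send_rows", "data": {"commands": [[[0, 0, 0.003], 0], [[0, 0, 0.011], 0], [[0, 0, 0.022], 0], [[0, 0, 0.035], 0], [[0, 0, 0.047], 0], [[0, 0, 0.057], 0], [[0, 0, 0.064], 0], [[0, 0, 0.067], 0]]}}

```text
clock: 29.78
eef_pos: [596.4, -317.8, 166.0]
eef_rot: [-3.14, -0.001, 1.595]
wrist_force: [-0.5, 0.3, -3.1]
finger_gap: 21.3
```

```bash
python3 -c "
from st import *
look(5)"
```

```text
t 29.98 pos [ 596.7  -317.98  167.12] yaw 1.595 gap 21.9
F mean [-0.26 -0.04 -2.17] sd [0.26 0.22 0.75] M [-0.044 -0.081  0.015]
```

{"op": "send_rows", "data": {"commands": [[[0, 0, 0.001], 0], [[0, 0, 0.002], 0], [[0, 0, 0.003], 0], [[0, 0, 0.004], 0], [[0, 0, 0.004], 0], [[0, 0, 0.004], 0], [[0, 0, 0.004], 0], [[0, 0, 0.004], 0]]}}

```text
clock: 30.7
eef_pos: [596.8, -318.0, 163.7]
eef_rot: [3.142, 0.0, 1.595]
wrist_force: [-0.1, 0.1, -2.0]
finger_gap: 21.4
```

```bash
python3 -c "
from st import *
look(5)"
```

```text
t 30.90 pos [ 596.79 -318.01  163.7 ] yaw 1.595 gap 21.4
F mean [ 0.28 -0.1  -2.05] sd [0.31 0.34 0.35] M [-0.024 -0.08  -0.006]
```

{"op": "send_rows", "data": {"commands": [[[0, 0, 0.0004], 0], [[0, 0, 0.0008], 0], [[0, 0, 0.0012], 0], [[0, 0, 0.0014], 0], [[0, 0, 0.0014], 0], [[0, 0, 0.0014], 0], [[0, 0, 0.0014], 0], [[0, 0, 0.0014], 0]]}}

```text
clock: 31.62
eef_pos: [596.8, -318.0, 162.3]
eef_rot: [3.142, -0.0, 1.595]
wrist_force: [-0.3, -0.6, -1.9]
finger_gap: 21.7
```

```bash
python3 -c "
from st import *
look(4)"
```

```text
t 31.77 pos [ 596.79 -318.02  162.27] yaw 1.595 gap 21.8
F mean [ 0.19 -0.29 -2.2 ] sd [0.4  0.26 0.34] M [-0.022 -0.076 -0.037]
```

{"op": "send_rows", "data": {"commands": [[[0, 0, 0.0004], 0], [[0, 0, 0.0006], 0], [[0, 0, 0.0006], 0], [[0, 0, 0.0006], 0], [[0, 0, 0.0006], 0], [[0, 0, 0.0006], 0], [[0, 0, 0.0006], 0], [[0, 0, 0.0006], 0]]}}

```text
clock: 32.48
eef_pos: [596.8, -318.0, 162.1]
eef_rot: [3.141, 0.0, 1.595]
wrist_force: [-3.4, 1.5, 5.9]
finger_gap: 21.8
```

```bash
python3 -c "
from st import *
look(4)"
```

```text
t 32.63 pos [ 596.82 -318.02  162.11] yaw 1.595 gap 21.5
F mean [-2.99  1.62  5.74] sd [0.3  0.09 0.42] M [0.273 0.503 0.001]
```

The collar is seated at z 162.1, the same as at pick-up. Releasing now.

{"op": "send_rows", "data": {"commands": [[[0, 0, 0], 0], [[0, 0, 0], 0], [[0, 0, 0], 0], [[0, 0, 0], 0], [[0, 0, 0], 0], [[0, 0, 0], 0], [[0, 0, 0], 0], [[0, 0, 0], 0]], "hand": -0.2}}

```text
clock: 33.35
eef_pos: [596.8, -318.0, 161.6]
eef_rot: [-3.142, -0.0, 1.595]
wrist_force: [-0.1, 0.6, -0.3]
finger_gap: 56.5
```

{"op": "send_rows", "data": {"commands": [[[0, 0, -0.002], 0], [[0, 0, -0.008], 0], [[0, 0, -0.018], 0], [[0, 0, -0.032], 0], [[0, 0, -0.05], 0], [[0, 0, -0.07], 0], [[0, 0, -0.09], 0], [[0, 0, -0.105], 0]]}}

```text
clock: 34.02
eef_pos: [596.9, -318.1, 269.8]
eef_rot: [3.139, 0.001, 1.595]
wrist_force: [0.8, 0.1, 0.2]
finger_gap: 55.9
```

```bash
python3 -c "
from st import *
look(4)
im=manip.camera('side')[:,:,::-1];cv2.imwrite('pics/s16.png',im);crop(im,200,120,200,180,4,'pics/s16c.png')
s=manip.read_state();im=manip.camera('wrist')[:,:,::-1];cv2.imwrite('pics/w16.png',im)
"
```

```text
t 34.17 pos [ 597.19 -318.25  270.34] yaw 1.595 gap 56.2
F mean [ 0.36 -0.02  0.72] sd [0.37 0.2  1.3 ] M [-0.019 -0.064  0.019]
```

View pics/s16.png

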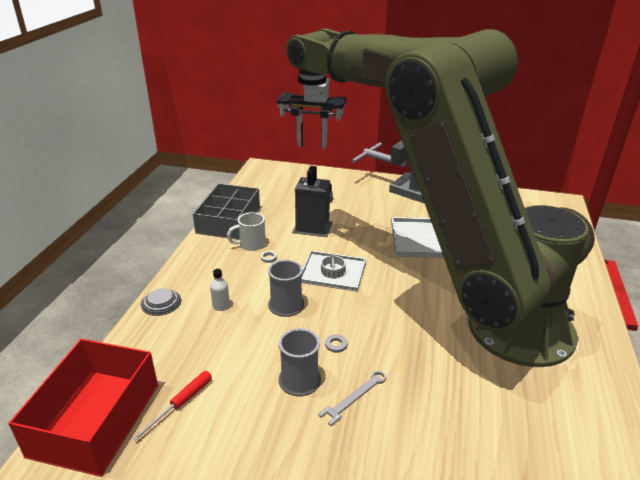

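View pics/w16.png

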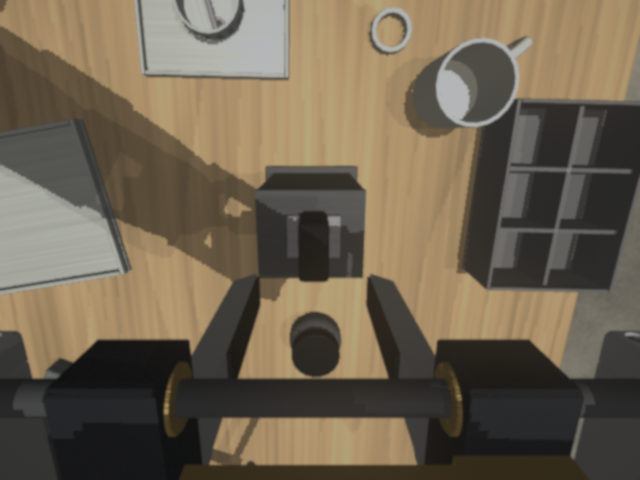

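The picker hangs upright with its collar flat on the plate at (314,245). The basket stands flat inside the tray, and nothing else in view has moved. Handing in.

```bash
python3 -c "
from cell import manip
print(manip.sign_off())"
```

```text
the job is handed in; nothing more can be done
None
```

The basket is out of the soak pot and standing flat in the smaller drip tray. The picker is hanging back in its holder, and I handed in at about 34 s of the 64 s allowed.

- **Hooking:** I lowered the hook beside the bar and felt the basket floor with about 6 N. I then backed off 2 mm and slid the toe under the bar.
- **Placing:** The basket came out level, adding about 2 N on the wrist, and landed at the height I'd predicted. I felt its floor again with about 5 N, then slid the hook out sideways.
- **Force on the basket:** Every settled reading stayed below the 15 N (1.5 kg) limit. I read force only between moves, so brief peaks within a move weren't recorded. The fingers never came near the basket.
- **Last checks:** The collar seated at the same height as at pick-up (162.1 mm, about 8 N at contact). The gripper is open and clear, and wrist force is near zero. The side and wrist views show the basket upright inside the tray and nothing else moved; the scene camera wasn't checked at the end.
- **Disagreement:** The camera position estimates differed by 2–4 mm, and the wrist view was about 2 mm off the tool. I corrected for that from the hook as seen next to the bar. The pot rim also measured about 84 mm across, against the 78 mm given, but this didn't affect the job.

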